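Lay out baubles for painting and prove the box empty

ROBOT

A 7-joint arm with a two-finger parallel gripper is mounted at the origin on the work surface. World frame = base frame: x ahead of the robot, y to its left, z up, the work surface at z = 0. Lengths are in m, angles in rad, forces in N, time in s.
With the tool pointing down it reaches from about 0.425 to 0.95 m from the base axis. Payload 4.7 kg.
Tool frame: the origin (TCP) lies at the very end of the fingers, on their centre line; the grasp point (between the pads) lies 19 mm behind it; z points along the fingers, y is the direction in which the jaws open and shut (so a half turn about z gives the same grasp; the last joint's range is limited). The gripper opens to 87 mm and grips with 3 to 60 N. Pads are 19 mm wide; open, the fingers measure 117 mm over their backs; the gripper's body (75 mm by 190 mm) begins 51 mm behind the grasp point.
Start: joints at [-1.181, 0.469, -0.049, 1.532, 0.024, 1.141, -0.082], TCP at [0.274, 0.617, 0.223] pointing down, gripper open.
Joint ranges: [-2.59, 2.59], [-0.33, 1.99], [-1.39, 1.29], [0.1, 2.45], [-1.04, 4.18], [0.21, 1.99], [-2.66, 2.66]. Speed limits (rad/s): [2.57, 2.57, 3.14, 3.14, 3.14, 3.14, 3.14].

INTERFACE

Orientations are given as a unit quaternion [w, x, y, z].
In Python, from bench import manip gives the robot as it stands.
- The arm moves only by the shell command python3 -m jog 'ROWS' [FORCE]. ROWS is JSON, one flat list of numbers, 7 for each row, row after row: the shift along the world's x, y, z in cm, then the turn, a rotation vector about the world's x, y, z in rad, then the closure, from -1 (fully open) to 1 (shut). In form: [tx, ty, tz, wx, wy, wz, hand, tx, ty, tz, wx, wy, wz, hand, ...]. A call has 1 to 8 rows; each row is the pose to reach, as a shift and turn from the pose commanded when the call began; what a row does not reach only later rows make up. A row lasts 1/8 s, in which the tool goes at most 62.5 mm and 10.7 degrees, less where a joint would pass 70% of its speed; a pose out of reach is approached as far as the arm can. A call with a gripper value outside its range is refused whole. The fingers move at their own pace and stop on an object; FORCE is the grip in N (left out, the last holds). Time passes only in rows, so rows that repeat a pose let the fingers close. It gives the time, the measured TCP pose, the force and the opening at its end, in the units of the state.
- manip.get_obs(): the state, without advancing time (a new reading comes with each control period).
- manip.camera(name): name is "scene" or "top" or "wrist"; returns a dict with "img" (420x560x3 uint8, red, green, blue), "intrinsics" (3x3 intrinsics, pixels), "R" (3x3) and "t" (3): a world point X has camera coordinates R X + t. Camera axes: x right, y down, z forward; pixel columns grow to the right and rows downward; lengths in m; the calibration is good to about 2 mm. A picture is of the moment at which its call begins. There is no depth.
- manip.close_job(): hands the job in, once; it reports no verdict.
The state is a dict: "clock": time; "joint_pos": joint angles; "joint_velocities": joint speeds; "joint_torque": joint torques, N m; "ee_pos": TCP position; "ee_rot": TCP orientation; "wrist_force": force on the tool from outside, world axes, zero at the start; "moment": the same for the moment, N m; "grip_width": finger opening in m.
Only numpy, scipy, OpenCV 4.12 (cv2) and the standard library are available. Lean on these libraries where they do the work, as an engineer would, in place of code of your own. Each camera call takes 0.05 s, during which the arm holds its last target.

TASK

Lift the top drying tray off the pile and stand it in the middle of the grey painting board, then move every bauble from the box into the tray's dimples, one to a dimple, handling them gently. Check that the box is empty, roofed end too: lift it clear of the table by its rib and tip it well over, by some 35 degrees, first roofed end down and then open end down, feeling for a rattle; if a bauble was left, put it in the tray and tip the empty box both ways again. Finally set the empty box flat inside the shallow return tray, leaving the rest of the pile and everything else on the table alone.

Things in the scene. Friction and masses are not known exactly. Their poses are not given: they have to be found in the camera images.
- tray_rib (a point): Centre of the grip rib upright in the middle of the top tray of a pile of three like plywood trays; rib 12 mm thick along tray x, 44 mm long along y, 24 mm tall on the plate. Plate 164 (x) x 130 (y) x 12 mm on four corner legs 34 mm tall; this point is 12 mm above the plate top, 58 mm above the leg feet. z up. About 0.22 kg. Trays rest leg feet on plate, not locked.
- tray_pocket0 (a point): Pocket 0 of the top tray, one of four round dimples 27 mm across at tray x = -56, y = -32 mm; the point is where the centre of a seated bauble comes to lie, 15 mm above the plate top
- tray_pocket1 (a point): Pocket 1 of the top tray, one of four round dimples 27 mm across at tray x = -56, y = +32 mm; the point is where the centre of a seated bauble comes to lie, 15 mm above the plate top
- tray_pocket2 (a point): Pocket 2 of the top tray, one of four round dimples 27 mm across at tray x = +56, y = -32 mm; the point is where the centre of a seated bauble comes to lie, 15 mm above the plate top
- tray_pocket3 (a point): Pocket 3 of the top tray, one of four round dimples 27 mm across at tray x = +56, y = +32 mm; the point is where the centre of a seated bauble comes to lie, 15 mm above the plate top
- tray_low0_rib (a point): Bottom tray of the pile (stays where it is); centre of its grip rib, 58 mm above its leg feet
- tray_low1_rib (a point): Middle tray of the pile (stays where it is); centre of its grip rib, 58 mm above its leg feet
- board_top (a point): Thin grey painting board fixed on the table, 190 (x) x 156 (y) x 6 mm; point: middle of its top face
- box_mid (a point): Loose wooden bauble box, 192 (x) x 114 (y) mm, walls 53 mm high, 5 mm thick, about 0.25 kg; point: its middle, 26.5 mm above its underside; z up. At its +x end a roof 47 mm long (top 57 mm above the underside) covers the inside; the rest is open above.
- box_groove (a point): Groove 22 mm wide along the middle of the box's inner floor (floor top 12 mm above the underside): it keeps baubles on the box's centre line. Point: middle of the box, at the height of the bauble centres, 29 mm above the underside; axes as the box's. Baubles roll with some resistance and stay put while the box is level.
- box_sill (a point): Low sill across the groove at box x = +60 mm (a ramp falls from it to x = +46). A bauble under the roof has its centre near x = +71; it rolls out over the sill when the box is tipped open end (-x) down by more than about 0.45 rad, and back in when tipped roofed end down as steeply.
- box_rib (a point): Grip rib upright on the box's roof: 12 mm thick along box x, 46 mm long along box y, 22 mm tall; point: its centre, at box x = +73 mm, 68 mm above the box's underside (11 mm above the roof). Axes as the box's. The box's balance point is about 70 mm from the rib towards the open end.
- bay_floor (a point): Shallow wooden return tray fixed on the table, outside 250 (x) x 168 (y) mm, rim 18 mm high and 6 mm thick, floor 6 mm above the table; point: middle of its floor. The box fits in either way round with 20 mm play each side.
- bauble0_center (a point): Bauble 0: fragile white ceramic ball, 40 mm across, 45 g; point: its centre. In some runs absent. When present it starts in the open part of the box.
- bauble1_center (a point): Bauble 1: fragile white ceramic ball, 40 mm across, 45 g; point: its centre. In some runs absent. When present it starts in the open part of the box.
- bauble2_center (a point): Bauble 2: fragile white ceramic ball, 40 mm across, 45 g; point: its centre. In some runs absent. When present it starts in the open part of the box.
- bauble3_center (a point): Bauble 3: fragile white ceramic ball, 40 mm across, 45 g; point: its centre. In some runs absent. When present it starts under the box's roof, out of sight.
- tape: Bystander: roll of tape lying flat, 68 across, 20 high mm; origin under its middle; leave alone
- eraser: Bystander: white eraser 45 x 22 x 14 mm; origin under its middle; leave alone
- brush: Bystander: paint brush lying flat, 190 mm long; leave alone
- knife: Bystander: palette knife lying flat, 200 mm long; leave alone
- jar: Bystander: closed jar, 56 across, 75 high mm; origin under its middle; leave alone
- cup: Bystander: plastic cup, 72 across, 85 high mm; origin under its middle; leave alone
There are look-alikes about, which are no part of the job. What is shaped like the part that bears bauble1_center but blue or orange is not meant.

How it is judged:
On the way, in this order (a step that is already met when the one before it is completed fails the run):
1. the top tray stands on the painting board, within 25 mm of its middle (horizontal distance between tray_rib and board_top below 0.025 m and z of tray_rib in the frame of board_top below 0.063 m and angle between tray_rib's own z axis and vertical below 0.05 rad), for 0.3 s.
2. every bauble present is seated in a dimple of that tray ((distance between bauble0_center and tray_pocket0 below 0.007 m or distance between bauble0_center and tray_pocket1 below 0.007 m or distance between bauble0_center and tray_pocket2 below 0.007 m or distance between bauble0_center and tray_pocket3 below 0.007 m) and (distance between bauble1_center and tray_pocket0 below 0.007 m or distance between bauble1_center and tray_pocket1 below 0.007 m or distance between bauble1_center and tray_pocket2 below 0.007 m or distance between bauble1_center and tray_pocket3 below 0.007 m) and (distance between bauble2_center and tray_pocket0 below 0.007 m or distance between bauble2_center and tray_pocket1 below 0.007 m or distance between bauble2_center and tray_pocket2 below 0.007 m or distance between bauble2_center and tray_pocket3 below 0.007 m) and (distance between bauble3_center and tray_pocket0 below 0.007 m or distance between bauble3_center and tray_pocket1 below 0.007 m or distance between bauble3_center and tray_pocket2 below 0.007 m or distance between bauble3_center and tray_pocket3 below 0.007 m)), for 0.3 s.
3. with all baubles in the tray, the box is lifted clear and tipped roofed end down by over 0.45 rad (all of step 2 and height (world z) of box_mid above 0.075 m and angle between box_mid's own x axis and vertical above 2.0208 rad), for 0.2 s.
4. then tipped open end down by over 0.45 rad (all of step 2 and height (world z) of box_mid above 0.075 m and angle between box_mid's own x axis and vertical below 1.1208 rad), for 0.2 s.
At the end, for the whole second after the job is handed in: The tray stands level on the board within 25 mm of its middle; each bauble present rests in a dimple (centre within 7 mm of the seated place); the box lies flat and still on the floor of the return tray (middles within 35 mm); the two lower trays are within 25 mm of where they started (all of step 1 and all of step 2 and horizontal distance between box_mid and bay_floor below 0.035 m and z of box_mid in the frame of bay_floor below 0.032 m and angle between box_mid's own z axis and vertical below 0.05 rad and linear speed of each of box, tray below 0.02 m/s and distance of each of tray_low0_rib, tray_low1_rib from where it was at the start of the episode below 0.025 m); the robot touches nothing.
It fails at once if a bystander is moved by more than 40 mm (distance of any of tape, eraser, brush, knife, jar, cup from where it was at the start of the episode above 0.04 m).
It fails at once if a bauble is squeezed by over 45 N (contact force between any of bauble0, bauble1, bauble2, bauble3 and the fingers above 45 N).
It fails at once if a bauble is pressed or knocked on the tray by over 15 N (contact force between any of bauble0, bauble1, bauble2, bauble3 and tray above 15 N).
Of bauble0, bauble1, bauble2, bauble3 only 2 to 4 are there at a start; the rules pass over those that are not, and their reading is None.
At some moment in a run one of box may be knocked a few centimetres aside while the robot is not near it.
It also fails if it takes over 210 s, if anything falls off the work surface, if the arm or the gripper's body presses on something with over 40 N, if the wrist force passes 120 N, or if a joint passes its speed limit or range.

## Working session

There is one attempt and no reset: what is moved stays moved. The work goes in short steps, Python scripts to look and compute and a shell command to move; the robot and the scene stay as the last step left them, time stands still between calls to the robot, and variables do not carry over. Pictures are saved under pics/ and viewed, and the job is handed in when it is done.

```bash
ls; mkdir -p pics
cat > h.py <<'E'
from bench import manip
import cv2, numpy as np
def snap(name, fn):
    c=manip.camera(name); cv2.imwrite('pics/'+fn+'.png', c['img'][:,:,::-1]); np.savez('pics/'+fn+'.npz',K=c['intrinsics'],R=c['R'],t=c['t'],img=c['img']); return c
def load(fn): return np.load('pics/'+fn+'.npz')
def crop(fn,u0,v0,u1,v1,s,out):
    im=load(fn)['img'][v0:v1,u0:u1,::-1]; cv2.imwrite('pics/'+out+'.png',cv2.resize(im,None,fx=s,fy=s,interpolation=cv2.INTER_CUBIC))
def w(fn,u,v,z):
    d=load(fn);K,R,t=d['K'],d['R'],d['t']
    r=R.T@np.linalg.solve(K,[u,v,1.]); o=-R.T@t
    return o+r*(z-o[2])/r[2]
def p(fn,X):
    d=load(fn);q=d['K']@(d['R']@np.array(X)+d['t']); return q[:2]/q[2]
def st():
    o=manip.get_obs()
    for k in o: print(k,np.round(np.array(o[k],float),4).tolist())
E
python3 - <<'E'
from h import *
st()
for n in ['scene','top','wrist']:
    snap(n,n+'0'); d=load(n+'0'); print(n,(-d['R'].T@d['t']).round(3),d['R'].round(2).tolist(),d['K'][0,0])
E
```

```text
pics
clock 0.0
joint_pos [-1.1809, 0.4695, -0.0486, 1.5337, 0.0241, 1.141, -0.0823]
joint_velocities [-0.0005, -0.0019, 0.0012, 0.0011, 0.0005, 0.0014, 0.0009]
joint_torque [-0.0013, -50.7983, -0.0814, -23.6145, -0.0614, 0.0381, 0.0002]
ee_pos [0.2743, 0.6161, 0.2215]
ee_rot [-0.0002, 0.2079, 0.9782, -0.001]
wrist_force [0.3552, -0.4713, -0.1218]
moment [-0.0015, -0.0461, -0.0202]
grip_width 0.087
scene [1.296 0.364 0.961] [[-0.45, 0.89, -0.02], [0.64, 0.31, -0.7], [-0.62, -0.33, -0.71]] 493.1043136094185
top [ 0.524 -0.019  1.118] [[-0.0, -1.0, -0.01], [-1.0, 0.0, -0.05], [0.05, 0.01, -1.0]] 428.3103045741162
wrist [0.206 0.648 0.383] [[0.41, 0.91, -0.0], [0.88, -0.39, 0.28], [0.25, -0.12, -0.96]] 334.939497990374
```

View pics/scene0.png

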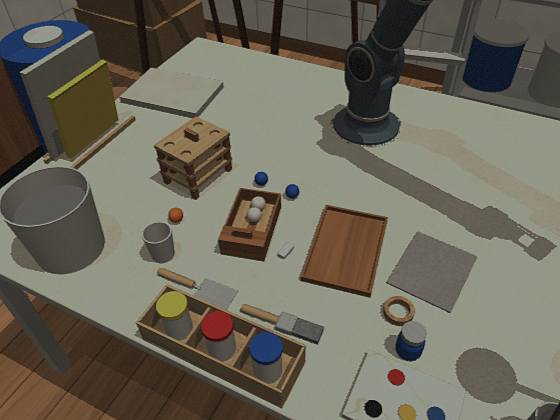

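View pics/top0.png

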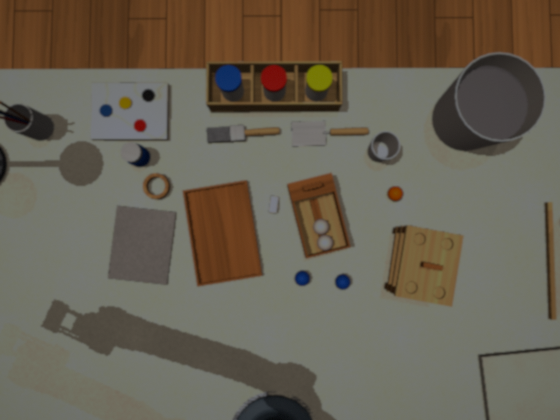

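View pics/wrist0.png

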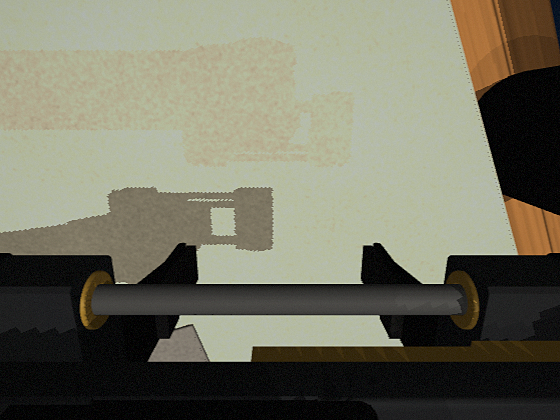

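Run:
```python
from h import *
crop('top0',90,160,280,300,4,'c1'); crop('top0',270,160,480,320,3.7,'c2'); crop('scene0',140,110,310,270,4,'c3')
```

```text
(no output)
```

View pics/c1.png

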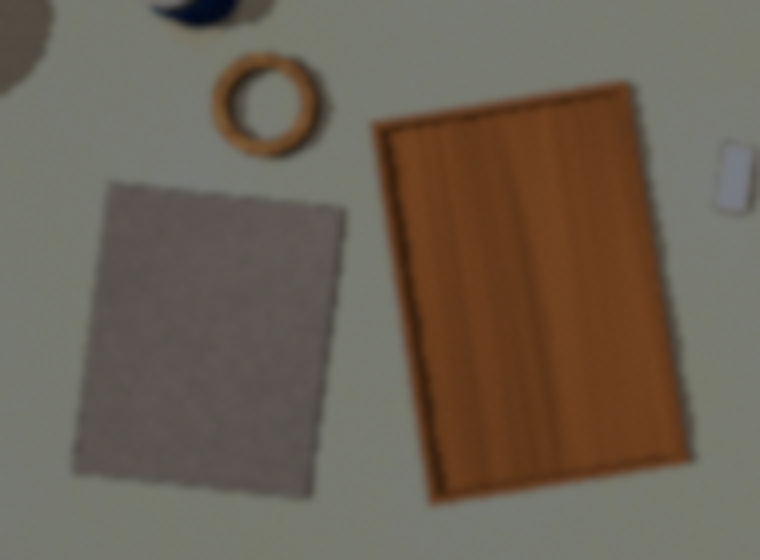

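View pics/c2.png

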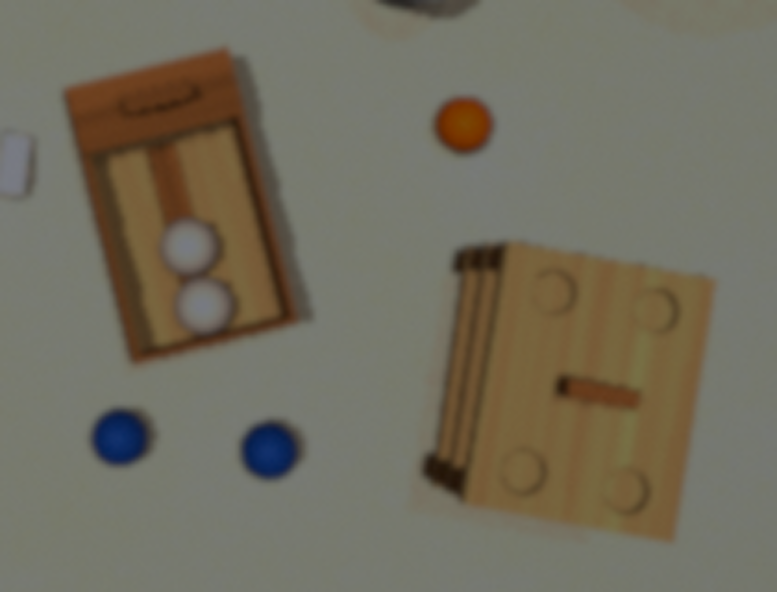

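View pics/c3.png

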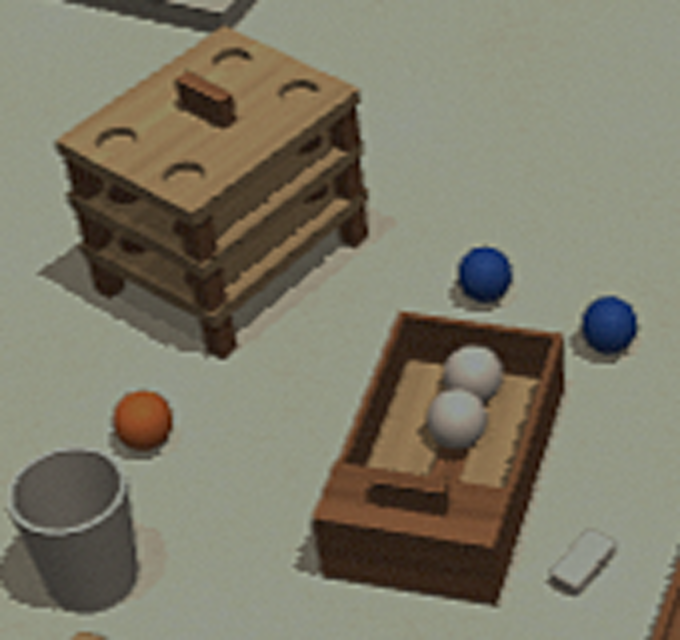

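Run:
```python
from h import *
def ws(pts,off,s,z): return np.array([w('top0',(x+.5)/s-.5+off[0],(y+.5)/s-.5+off[1],z) for x,y in pts])
def rep(n,P,):
    print(n,'mid',P.mean(0).round(4),'edges',[round(float(np.linalg.norm(P[i]-P[(i+1)%len(P)])),4) for i in range(len(P))],'ang',[round(float(np.degrees(np.arctan2(*(P[(i+1)%len(P)]-P[i])[[1,0]]))),1) for i in range(len(P))])
c1=(90,160);c2=(270,160)
rep('plate',ws([(510,243),(714,280),(672,540),(465,500)],c2,3.7,.138))
rep('rib',ws([(572,386),(638,399)],c2,3.7,.162))
print('pockets',ws([(553,291),(657,310),(627,491),(523,470)],c2,3.7,.138).mean(0))
rep('board',ws([(110,183),(345,208),(310,498),(75,472)],c1,4,.006))
rep('bay',ws([(373,123),(628,83),(690,460),(432,503)],c1,4,.018))
rep('box',ws([(65,90),(228,48),(297,320),(132,362)],c2,3.7,.055))
rep('boxrib',ws([(120,98),(198,82)],c2,3.7,.079))
print('baubles',ws([(189,247),(204,306)],c2,3.7,.029))
```

```text
plate mid [ 0.4484 -0.3536  0.138 ] edges [0.1271, 0.1611, 0.1281, 0.16] ang [-100.4, 169.5, 79.1, -10.9]
rib mid [ 0.4489 -0.3542  0.162 ] edges [0.04, 0.04] ang [-101.2, 78.8]
pockets [ 0.4483988  -0.35344876  0.138     ]
board mid [0.4917 0.3433 0.006 ] edges [0.1545, 0.1883, 0.1532, 0.188] ang [-96.1, 173.8, 83.7, -5.8]
bay mid [0.5229 0.1338 0.018 ] edges [0.1666, 0.2452, 0.1668, 0.2466] ang [-81.1, -170.5, 99.4, 9.4]
box mid [ 0.5662 -0.1099  0.055 ] edges [0.1136, 0.1883, 0.1138, 0.1878] ang [-75.6, -166.3, 104.2, 13.7]
boxrib mid [ 0.6406 -0.0942  0.079 ] edges [0.0525, 0.0525] ang [-78.5, 101.5]
baubles [[ 0.53788879 -0.11786332  0.029     ]
 [ 0.4974918  -0.12788251  0.029     ]]
```

```bash
python3 -m jog '[6,-6,2,0,0,-0.17,-1, 12,-12,4,0,0,-0.34,-1, 18,-18,6,0,0,-0.5,-1, 23,-24,7,0,0,-0.67,-1, 27,-30,7,0,0,-0.84,-1, 30,-36,7,0,0,-1,-1, 31,-42,7,0,0,-1.17,-1, 31,-48,7,0,0,-1.34,-1]' 20
python3 -m jog '[0,-6,0,0,0,0,-1, -1,-12,0,0,0,0,-1, -3,-18,0,0,0,0,-1, -5,-24,0,0,0,0,-1, -7,-30,0,0,0,0,-1, -9,-36,0,0,0,0,-1, -11,-42,0,0,0,0,-1, -13.5,-48,0,0,0,0,-1]'
python3 -c "
from h import *
st()"
```

```text
clock: 1.15
ee_pos: [0.5614, 0.2224, 0.2902]
ee_rot: [0.0, 0.772, 0.635, 0.0]
wrist_force: [1.1, -0.1, 0.0]
grip_width: 0.087
clock: 2.15
ee_pos: [0.427, -0.2515, 0.2905]
ee_rot: [0.0, 0.77, 0.638, 0.0]
wrist_force: [1.2, -0.1, -0.3]
grip_width: 0.0867
clock 2.15
joint_pos [-0.1669, 0.1162, 0.6839, 1.887, -0.0803, 1.1649, 0.3579]
joint_velocities [0.6848, 0.1068, 0.4199, -0.0657, -0.1067, 0.0088, 1.1295]
joint_torque [-3.3219, -26.1621, 1.279, -22.9153, 0.0841, 0.2533, -0.9434]
ee_pos [0.427, -0.2515, 0.2905]
ee_rot [0.0002, 0.7702, 0.6378, 0.0003]
wrist_force [1.2085, -0.1319, -0.2899]
moment [-0.062, 0.0009, -0.0167]
grip_width 0.0867
```

```bash
python3 -m jog '[0,0,0,0,0,0,-1,0,0,0,0,0,0,-1,0,0,0,0,0,0,-1]'
python3 - <<'E'
from h import *
snap('wrist','w1');snap('top','t1')
E
```

```text
clock: 2.52
ee_pos: [0.4287, -0.2482, 0.2902]
ee_rot: [-0.0, 0.769, 0.639, 0.0]
wrist_force: [0.0, 0.4, -0.4]
grip_width: 0.087
```

View pics/w1.png

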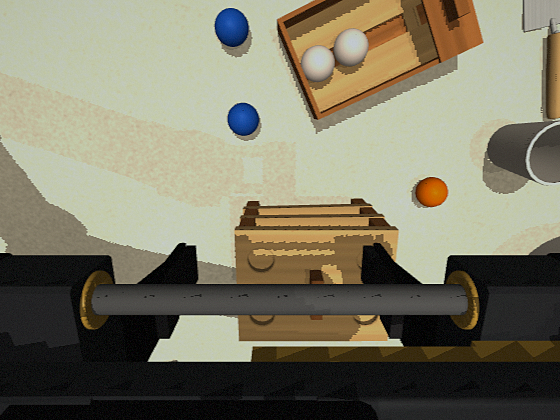

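```bash
python3 -m jog '[1,-5.3,0,0,0,0,-1, 2,-10.6,-1,0,0,0,-1, 2,-10.6,-5,0,0,0,-1,2,-10.6,-9,0,0,0,-1,2,-10.6,-9,0,0,0,-1,2,-10.6,-9,0,0,0,-1]'
python3 - <<'E'
from h import *
snap('wrist','w2');snap('scene','s2')
crop('s2',120,60,320,210,4,'s2c')
E
```

```text
clock: 3.38
ee_pos: [0.449, -0.3561, 0.2018]
ee_rot: [0.001, 0.77, 0.638, 0.0]
wrist_force: [0.5, 0.0, 0.2]
grip_width: 0.0869
```

View pics/w2.png

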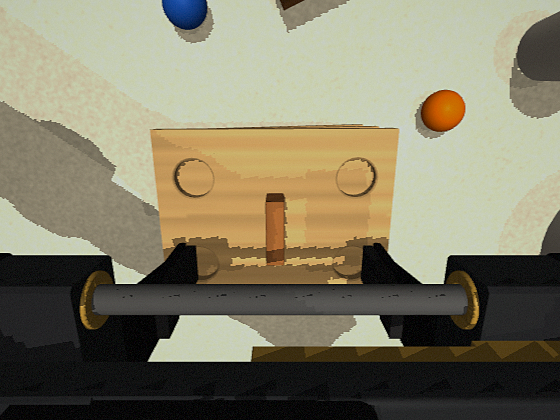

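View pics/s2c.png

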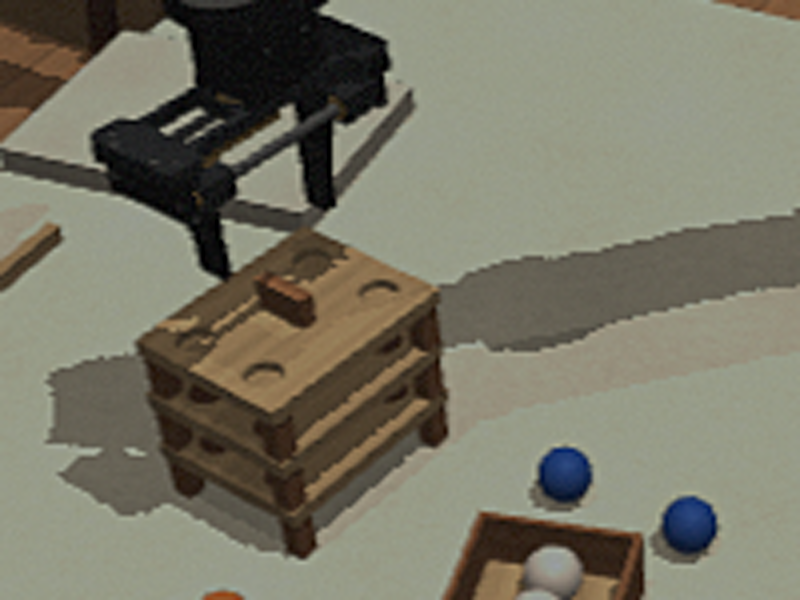

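Run:
```python
from h import *
for uv in [(266,203),(285,203),(266,262),(285,262)]: print(w('w2',*uv,.162).round(4))
a,b=w('w2',153,129,.138),w('w2',398,129,.138); print(a,b,np.degrees(np.arctan2(*(b-a)[[1,0]])),np.linalg.norm(a-b))
```

```text
[ 0.447  -0.3327  0.162 ]
[ 0.4586 -0.335   0.162 ]
[ 0.4391 -0.3721  0.162 ]
[ 0.4513 -0.3744  0.162 ]
[ 0.38210854 -0.27600343  0.138     ] [ 0.53970027 -0.30593512  0.138     ] -10.754196837086068 0.1604090409721835
```

```bash
python3 -m jog '[0,0.1,-3,0,0,0,-1, 0,0.2,-5,0,0,0,-1, 0,0.2,-6,0,0,0,-1,0,0.2,-6,0,0,0,-1,0,0.2,-6,0,0,0,1,0,0.2,-6,0,0,0,1,0,0.2,-6,0,0,0,1,0,0.2,-6,0,0,0,1]' 30
python3 -m jog '[0,0,0,0,0,0,1,0,0,0,0,0,0,1,0,0,0,0,0,0,1,0,0,0,0,0,0,1]'
```

```text
clock: 4.47
ee_pos: [0.448, -0.3539, 0.1406]
ee_rot: [0.0, 0.77, 0.638, 0.0]
wrist_force: [0.5, -1.2, 0.2]
grip_width: 0.0549
clock: 4.97
ee_pos: [0.4479, -0.3538, 0.1404]
ee_rot: [-0.0, 0.77, 0.638, 0.0]
wrist_force: [0.5, -0.7, 0.1]
grip_width: 0.0151
```

```bash
python3 -m jog '[0,0,0,0,0,0,1,0,0,0,0,0,0,1,0,0,0,0,0,0,1]' 40; python3 -m jog '[0,0,0.5,0,0,0,1,0,0,1,0,0,0,1,0,0,2,0,0,0,1,0,0,4,0,0,0,1,0,0,6,0,0,0,1,0,0,8,0,0,0,1]'
python3 - <<'E'
from h import *
snap('scene','s3')
crop('s3',120,60,320,210,4,'s3c')
E
```

```text
clock: 5.35
ee_pos: [0.4476, -0.3538, 0.1403]
ee_rot: [-0.0, 0.77, 0.638, -0.0]
wrist_force: [-1.0, 0.6, 0.6]
grip_width: 0.012
clock: 6.1
ee_pos: [0.4479, -0.3539, 0.2216]
ee_rot: [0.0, 0.77, 0.638, 0.0]
wrist_force: [0.8, -0.3, -2.2]
grip_width: 0.0118
```

View pics/s3c.png

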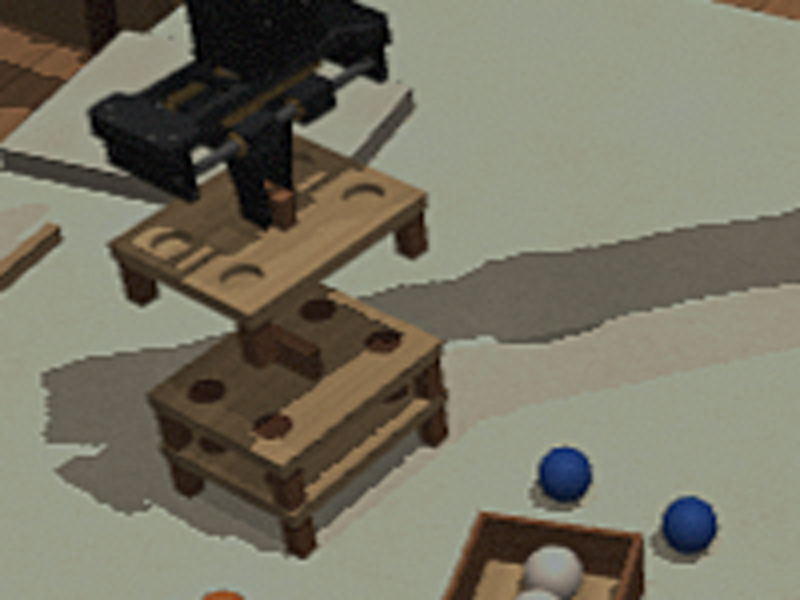

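```bash
python3 -m jog '[1,2,2,0,0,0,1, 3,6,4,0,0,0,1, 6,10.5,5,0,0,0.02,1, 9,15,5,0,0,0.03,1, 12,20,5,0,0,0.04,1, 14,25,5,0,0,0.05,1, 15,30,5,0,0,0.06,1, 15,35,5,0,0,0.08,1]' 40
python3 -m jog '[0,5,0,0,0,0,1, 0,10,0,0,0,0,1, -1,15,0,0,0,0,1, -3,20,0,0,0,0,1, -5,24,0,0,0,0,1, -7,28,0,0,0,0,1, -9,31,0,0,0,0,1, -10,33,0,0,0,0,1]'
python3 -m jog '[0,0,0,0,0,0,1,0,0,0,0,0,0,1,0,0,0,0,0,0,1]'
```

```text
clock: 7.15
ee_pos: [0.5984, -0.002, 0.2701]
ee_rot: [0.0, 0.744, 0.668, 0.0]
wrist_force: [-0.2, -1.2, -2.6]
grip_width: 0.0118
clock: 8.15
ee_pos: [0.4963, 0.3282, 0.2701]
ee_rot: [-0.0, 0.743, 0.669, -0.0]
wrist_force: [-0.1, 0.4, -2.1]
grip_width: 0.0119
clock: 8.52
ee_pos: [0.4989, 0.3244, 0.2705]
ee_rot: [0.0, 0.745, 0.667, 0.0]
wrist_force: [-1.0, 0.3, -3.3]
grip_width: 0.0116
```

```bash
python3 -m jog '[-0.4,1,-2,0,0,0,1, -0.7,1.9,-6,0,0,0,1, -0.7,1.9,-10,0,0,0,1, -0.7,1.9,-14,0,0,0,1, -0.7,1.9,-17,0,0,0,1, -0.7,1.9,-19,0,0,0,1,-0.7,1.9,-20,0,0,0,1,-0.7,1.9,-20,0,0,0,1]';python3 - <<'E'
from h import *
snap('scene','s4');snap('top','t4')
crop('s4',360,200,520,340,4,'s4c');crop('t4',60,150,260,300,4,'t4c')
E
```

```text
clock: 9.52
ee_pos: [0.4912, 0.3446, 0.0702]
ee_rot: [0.0, 0.745, 0.668, -0.0]
wrist_force: [0.1, -0.2, -2.0]
grip_width: 0.0119
```

View pics/s4c.png

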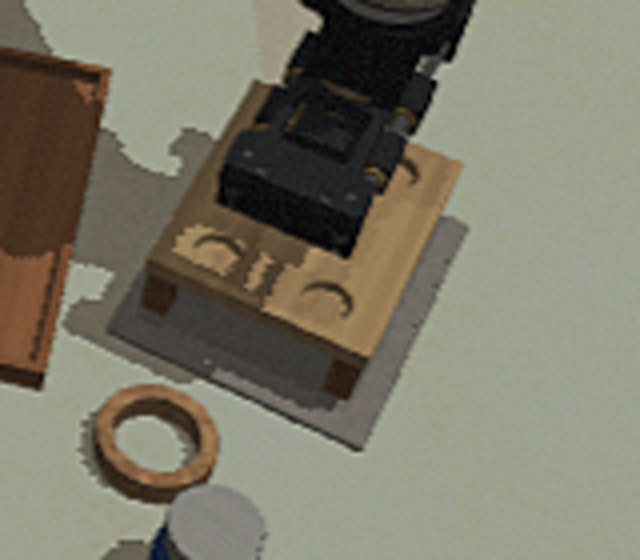

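View pics/t4c.png

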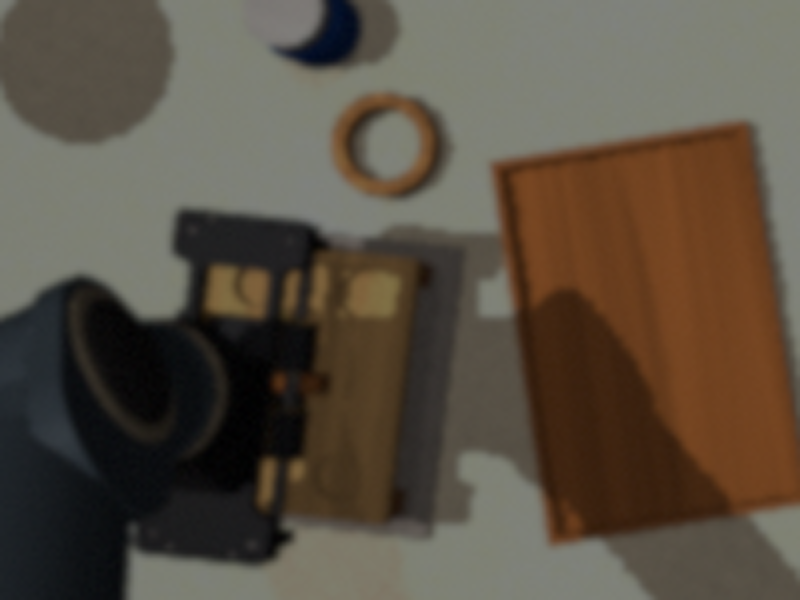

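```bash
python3 -m jog '[0,-0.1,-0.7,0,0,0,1,0,-0.1,-1.1,0,0,0,1,0,-0.1,-1.4,0,0,0,1,0,-0.1,-1.5,0,0,0,1,0,-0.1,-1.6,0,0,0,1,0,-0.1,-1.6,0,0,0,1]'
```

```text
clock: 10.38
ee_pos: [0.491, 0.3442, 0.0544]
ee_rot: [0.0, 0.744, 0.668, 0.0]
wrist_force: [-0.7, -0.4, -3.2]
grip_width: 0.012
```

```bash
python3 -m jog '[0,0,-0.1,0,0,0,1,0,0,-0.2,0,0,0,1,0,0,-0.2,0,0,0,1]'
```

```text
clock: 10.75
ee_pos: [0.4911, 0.3443, 0.0543]
ee_rot: [-0.0, 0.744, 0.668, 0.0]
wrist_force: [-3.8, -2.7, 10.3]
grip_width: 0.0118
```

```bash
python3 -m jog '[0,0,0.15,0,0,0,1,0,0,0.15,0,0,0,-1,0,0,0.15,0,0,0,-1,0,0,0.15,0,0,0,-1,0,0,0.15,0,0,0,-1,0,0,0.15,0,0,0,-1,0,0,0.15,0,0,0,-1,0,0,0.15,0,0,0,-1]'; python3 -m jog '[0,0,3,0,0,0,-1,0,0,8,0,0,0,-1,0,0,14,0,0,0,-1,0,0,20,0,0,0,-1,0,0,20,0,0,0,-1,0,0,20,0,0,0,-1]'
python3 - <<'E'
from h import *
snap('wrist','w5')
E
```

```text
clock: 11.75
ee_pos: [0.4909, 0.3441, 0.0539]
ee_rot: [0.0, 0.744, 0.668, 0.0]
wrist_force: [-0.6, 0.4, -0.2]
grip_width: 0.0738
clock: 12.5
ee_pos: [0.4904, 0.344, 0.2535]
ee_rot: [-0.0, 0.744, 0.668, -0.0]
wrist_force: [-0.2, -0.3, -1.4]
grip_width: 0.087
```

View pics/w5.png

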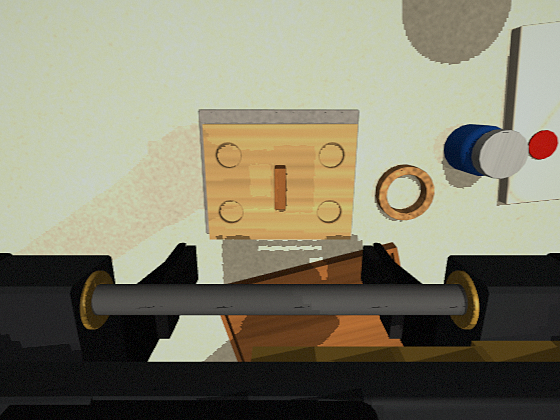

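Run:
```python
from h import *
P=[w('w5',*uv,.052) for uv in [(229,155),(332,155),(330,211),(230,211)]]
print(np.round(P,4),np.mean(P,0))
e=P[1]+P[2]-P[0]-P[3]; a=np.degrees(np.arctan2(e[1],e[0])); print(a,np.linalg.norm(e)/2)
a=np.radians(-6.1);c=np.array([.491,.344])
for x in(-56,56):
  for y in(-32,32): print(x,y,(c+np.array([x*np.cos(a)-y*np.sin(a),x*np.sin(a)+y*np.cos(a)])/1e3).round(4))
crop('w5',190,100,370,250,4,'w5c')
```

```text
[[0.4418 0.3812 0.052 ]
 [0.5522 0.3692 0.052 ]
 [0.5459 0.3065 0.052 ]
 [0.4335 0.3187 0.052 ]] [0.49335227 0.34389825 0.052     ]
-6.20854160828372 0.1120859220167648
-56 -32 [0.4319 0.3181]
-56 32 [0.4387 0.3818]
56 -32 [0.5433 0.3062]
56 32 [0.5501 0.3699]
```

View pics/w5c.png

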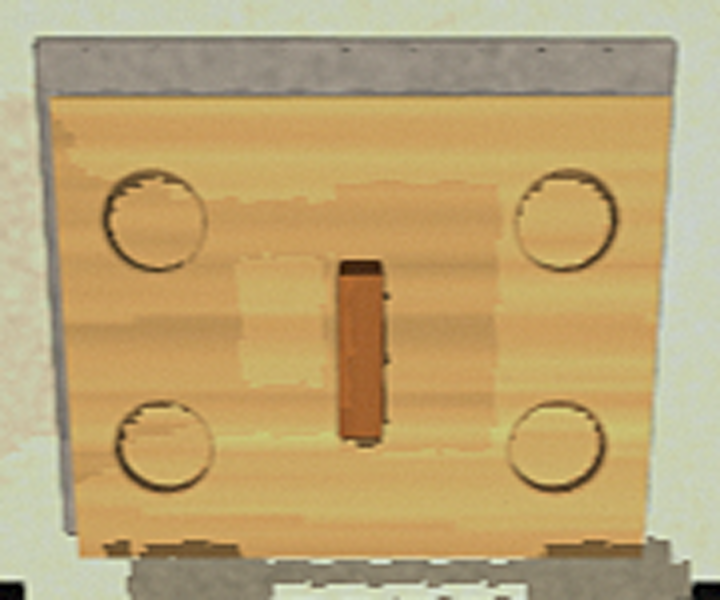

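```bash
python3 -m jog '[2,-5,0,0,0,-0.16,-0.26, 5,-11,0,0,0,-0.32,-0.26, 7,-17,0,0,0,-0.48,-0.26, 7,-23,0,0,0,-0.64,-0.26, 7,-29,0,0,0,-0.8,-0.26, 6,-35,0,0,0,-0.96,-0.26, 5,-40,0,0,0,-1.12,-0.26, 4,-43,0,0,0,-1.224,-0.26]' 8
python3 -m jog '[0,0,0,0,0,0,-0.26,0,0,0,0,0,0,-0.26,0,0,0,0,0,0,-0.26]'
python3 - <<'E'
from h import *
snap('wrist','w6');snap('top','t6');crop('t6',250,150,450,300,4,'t6c')
E
```

```text
clock: 13.55
ee_pos: [0.529, -0.0888, 0.2524]
ee_rot: [0.0, 0.993, 0.115, -0.002]
wrist_force: [0.3, 0.5, -0.1]
grip_width: 0.0549
clock: 13.92
ee_pos: [0.5312, -0.0841, 0.2532]
ee_rot: [-0.0, 0.993, 0.121, -0.001]
wrist_force: [0.1, 0.3, 0.1]
grip_width: 0.0546
```

View pics/w6.png

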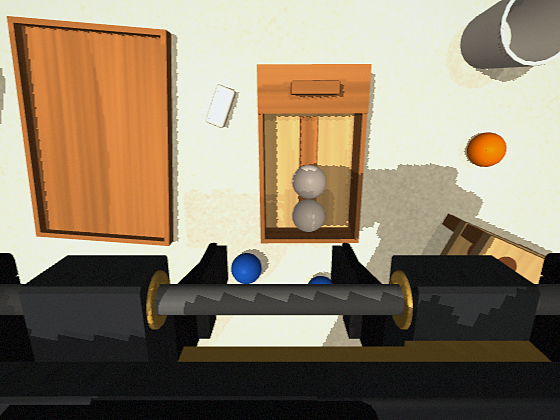

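View pics/t6c.png

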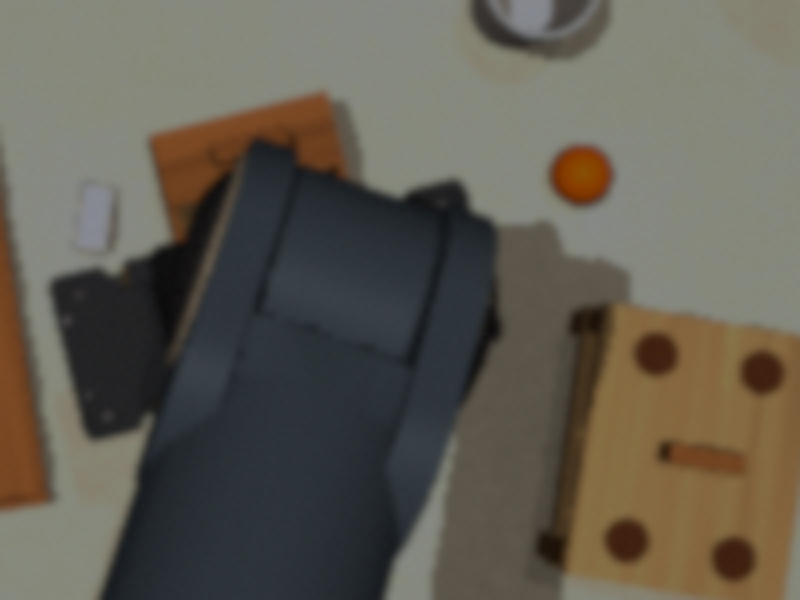

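Run:
```python
from h import *
for uv in [(309,182),(308.5,216)]: print(w('w6',*uv,.031).round(4))
# box corners z.053 near end, roof .057
C=[w('w6',258,66,.057),w('w6',371,66,.057),w('w6',359,243,.053),w('w6',261,241,.053)]
print(np.round(C,4),np.mean(C,0)); e=C[0]+C[1]-C[2]-C[3]; print(np.degrees(np.arctan2(e[1],e[0])),np.linalg.norm(e)/2,np.linalg.norm(C[0]-C[1]),np.linalg.norm(C[2]-C[3]))
a=np.radians(13.8)
for x in (-58,-17,73): print(x, .5662+x*np.cos(a)/1e3,-.1099+x*np.sin(a)/1e3)
o=manip.get_obs()['ee_rot'];print(o, np.degrees(2*np.arctan2(o[2],o[1])-np.pi/2))
```

```text
[ 0.5384 -0.1181  0.031 ]
[ 0.4981 -0.1285  0.031 ]
[[ 0.6438 -0.0348  0.057 ]
 [ 0.6705 -0.1433  0.057 ]
 [ 0.4867 -0.1904  0.053 ]
 [ 0.462  -0.0795  0.053 ]] [ 0.56576208 -0.11196486  0.055     ]
14.092871061782342 0.18853229941019212 0.11176000970957306 0.11364438954781124
-58 0.5098742117652412 -0.12373494053955769
-17 0.5496907172415362 -0.11395506877883588
73 0.6370928024334035 -0.0924870575967636
[ 2.66690955e-05  9.92727856e-01  1.20379917e-01 -2.79434361e-04] -76.1719411272621
```

```bash
python3 -m jog '[0.4,-2,-2,0,0,0,-0.26,0.7,-3.4,-6,0,0,0,-0.26,0.7,-3.4,-11,0,0,0,-0.26,0.7,-3.4,-15,0,0,0,-0.26,0.7,-3.4,-15,0,0,0,-0.26,0.7,-3.4,-15,0,0,0,-0.26]'
python3 - <<'E'
from h import *
snap('wrist','w7');snap('scene','s7');crop('s7',180,130,330,270,4,'s7c')
print([p('w7',(.538,-.118,z)) for z in(.029,)])
E
```

```text
clock: 14.78
ee_pos: [0.5391, -0.12, 0.1053]
ee_rot: [0.0, 0.993, 0.119, 0.001]
wrist_force: [-0.2, 0.4, 0.7]
grip_width: 0.0546
[array([275.99791057, 221.68308608])]
```

View pics/w7.png

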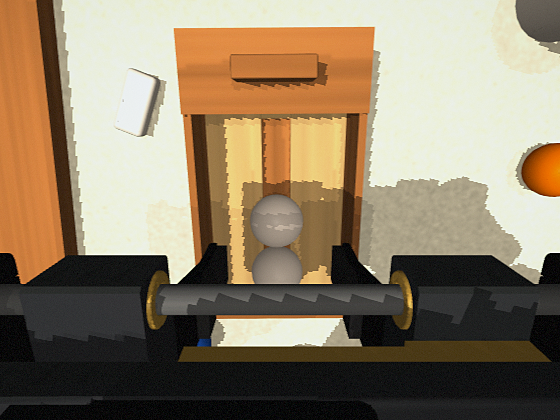

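View pics/s7c.png

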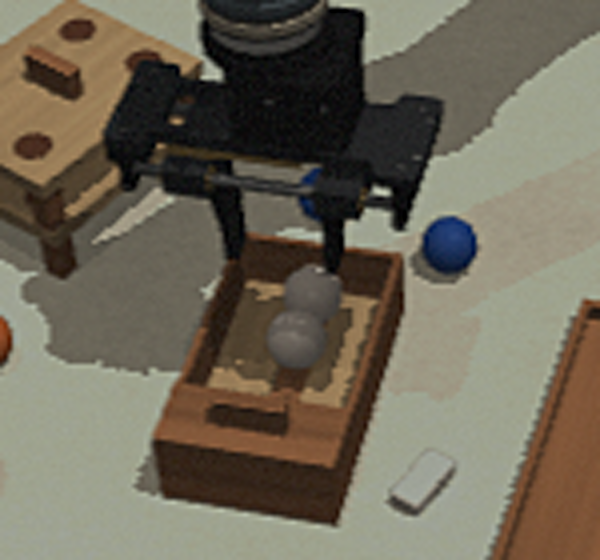

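```bash
python3 -m jog '[-0.1,0.2,-3,0,0,0,-0.26,-0.1,0.2,-6,0,0,0,-0.26,-0.1,0.2,-8,0,0,0,-0.26,-0.1,0.2,-8.9,0,0,0,-0.26,-0.1,0.2,-8.9,0,0,0,-0.26]'
python3 -m jog '[0,0,0,0,0,0,0.1,0,0,0,0,0,0,0.2,0,0,0,0,0,0,0.3,0,0,0,0,0,0,0.3,0,0,0,0,0,0,0.3,0,0,0,0,0,0,0.3]' 8
```

```text
clock: 15.5
ee_pos: [0.5372, -0.118, 0.0151]
ee_rot: [0.0, 0.993, 0.119, 0.0]
wrist_force: [0.2, 0.2, -0.1]
grip_width: 0.0549
clock: 16.25
ee_pos: [0.5373, -0.118, 0.0152]
ee_rot: [0.0, 0.993, 0.119, 0.0]
wrist_force: [-0.3, -0.5, 3.0]
grip_width: 0.0391
```

```bash
python3 -m jog '[0,0,1,0,0,0,0.3,0,0,3,0,0,0,0.3,0,0,6,0,0,0,0.3,0,0,11,0,0,0,0.3,0,0,15,0,0,0,0.3,0,0,15,0,0,0,0.3,0,0,15,0,0,0,0.3]'
python3 - <<'E'
from h import *
snap('wrist','w8');snap('scene','s8');crop('s8',180,100,330,240,4,'s8c')
E
```

```text
clock: 17.12
ee_pos: [0.5363, -0.1173, 0.165]
ee_rot: [-0.0, 0.993, 0.119, -0.0]
wrist_force: [0.1, 0.6, -1.5]
grip_width: 0.0393
```

View pics/w8.png

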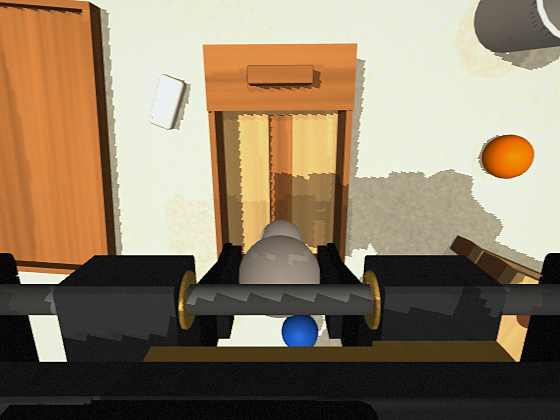

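View pics/s8c.png

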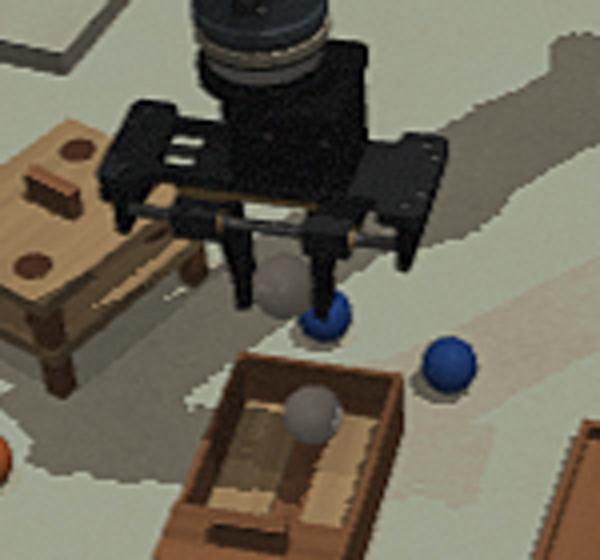

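```bash
python3 -m jog '[0.5,3,2,0,0,0.1,0.3, 2,8,5,0,0,0.25,0.3, 4,13,5,0,0,0.4,0.3, 5,18,5,0,0,0.55,0.3, 6,23,5,0,0,0.7,0.3, 6,28,5,0,0,0.85,0.3, 5,33,5,0,0,1,0.3, 4,38,5,0,0,1.15,0.3]'
python3 -m jog '[-1,4,0,0,0,0.07,0.3, -2,8,0,0,0,0.074,0.3,-2.6,10.7,0,0,0,0.074,0.3,-2.6,10.7,0,0,0,0.074,0.3,-2.6,10.7,0,0,0,0.074,0.3]'
```

```text
clock: 18.23
ee_pos: [0.576, 0.2633, 0.2133]
ee_rot: [-0.0, 0.767, 0.642, -0.001]
wrist_force: [0.4, -0.5, -1.0]
grip_width: 0.0393
clock: 18.85
ee_pos: [0.5512, 0.3674, 0.2139]
ee_rot: [0.001, 0.745, 0.667, -0.001]
wrist_force: [0.2, -0.5, -0.1]
grip_width: 0.0394
```

Settle, then go down to a hover and verify.

```bash
python3 -m jog '[0,0.2,-4,0,0,0,0.3,-0.1,0.2,-8,0,0,0,0.3,-0.1,0.2,-12,0,0,0,0.3,-0.1,0.2,-14,0,0,0,0.3,-0.1,0.2,-14,0,0,0,0.3,-0.1,0.2,-14,0,0,0,0.3]'
python3 - <<'E'
from h import *
snap('wrist','w9');snap('scene','s9');crop('s9',350,180,500,320,4,'s9c')
E
```

```text
clock: 19.6
ee_pos: [0.5514, 0.3713, 0.0766]
ee_rot: [0.0, 0.744, 0.668, 0.001]
wrist_force: [-0.1, 0.2, -0.9]
grip_width: 0.039
```

View pics/w9.png

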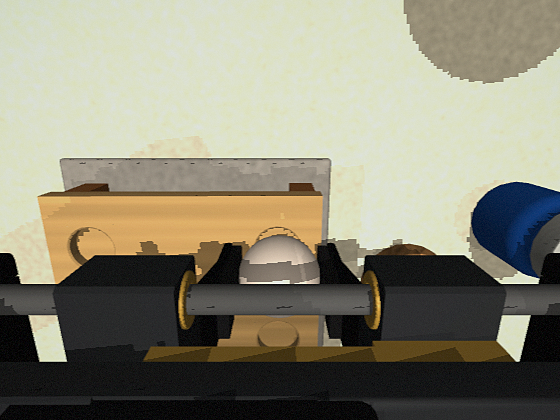

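View pics/s9c.png

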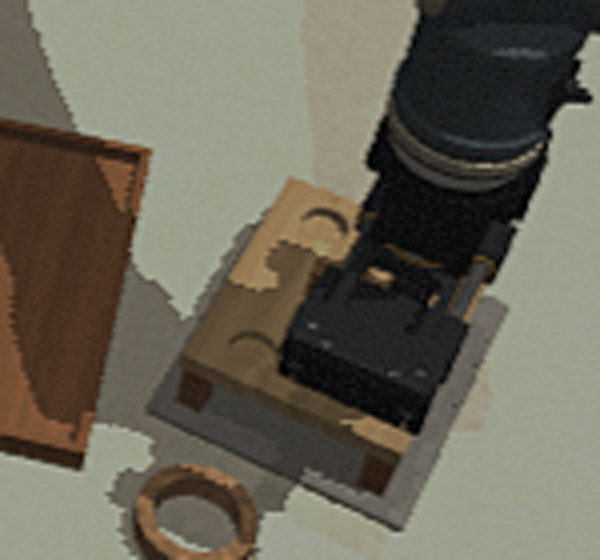

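```bash
python3 -m jog '[-0.1,-0.1,-0.7,0,0,0,0.3,-0.1,-0.1,-1.3,0,0,0,0.3,-0.1,-0.1,-1.8,0,0,0,0.3,-0.1,-0.1,-2.1,0,0,0,0.3,-0.1,-0.1,-2.1,0,0,0,0.3]'
```

```text
clock: 20.32
ee_pos: [0.5496, 0.37, 0.0541]
ee_rot: [0.0, 0.744, 0.668, 0.001]
wrist_force: [0.4, -0.8, 0.1]
grip_width: 0.0391
```

```bash
python3 -m jog '[0,0,0,0,0,0,0.08,0,0,0,0,0,0,0.04,0,0,0,0,0,0,0,0,0,0,0,0,0,-0.15,0,0,0,0,0,0,-0.26,0,0,0,0,0,0,-0.26]'; python3 -m jog '[0,0,1,0,0,0,-0.26,0,0,3,0,0,0,-0.26,0,0,7,0,0,0,-0.26,0,0,12,0,0,0,-0.26,0,0,18,0,0,0,-0.26,0,0,18,0,0,0,-0.26]'
python3 - <<'E'
from h import *
snap('wrist','w10')
E
```

```text
clock: 21.08
ee_pos: [0.5487, 0.3702, 0.0538]
ee_rot: [-0.0, 0.744, 0.668, -0.0]
wrist_force: [0.1, 0.9, 0.1]
grip_width: 0.0538
clock: 21.82
ee_pos: [0.5523, 0.3714, 0.2419]
ee_rot: [0.0, 0.744, 0.668, 0.007]
wrist_force: [0.4, -1.0, -0.7]
grip_width: 0.055
```

View pics/w10.png

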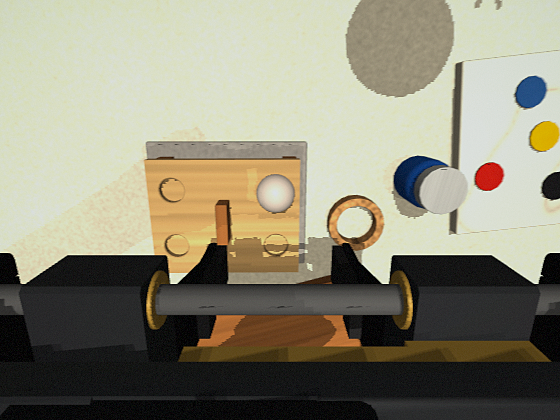

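```bash
python3 -m jog '[1,-5,0,0,0,-0.16,-0.26, 2,-11,0,0,0,-0.32,-0.26, 3,-17,0,0,0,-0.48,-0.26, 3,-23,0,0,0,-0.64,-0.26, 2,-29,0,0,0,-0.8,-0.26, 0,-35,0,0,0,-0.96,-0.26, -2,-41,0,0,0,-1.12,-0.26, -3,-45,0,0,0,-1.22,-0.26]'
python3 -m jog '[-1,-1,0,0,0,0,-0.26,-1,-1,0,0,0,0,-0.26,-1,-1,0,0,0,0,-0.26]'
python3 - <<'E'
from h import *
snap('wrist','w11');print(w('w10',276,193,.067))
E
```

```text
clock: 22.88
ee_pos: [0.5166, -0.0826, 0.2335]
ee_rot: [-0.0, 0.993, 0.118, -0.001]
wrist_force: [1.0, -0.4, 0.4]
grip_width: 0.0545
clock: 23.25
ee_pos: [0.5094, -0.0878, 0.2336]
ee_rot: [-0.0, 0.992, 0.123, -0.0]
wrist_force: [-0.9, 0.3, -0.5]
grip_width: 0.0549
[0.55237696 0.36907374 0.067     ]
```

View pics/w11.png

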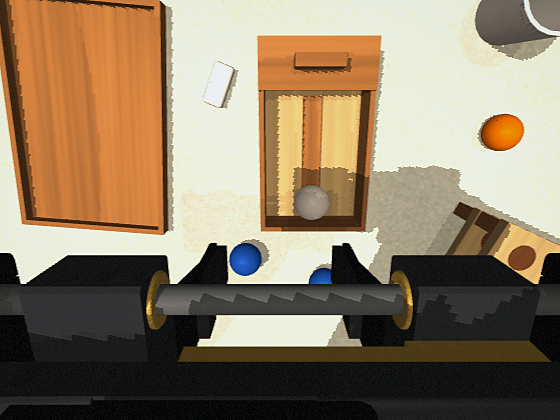

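Run:
```python
from h import *
print(w('w11',312,202,.030))
e=w('w11',320,60,.079);print(e)
C=[w('w11',258,37,.057),w('w11',381,37,.057),w('w11',366,231,.053),w('w11',261,230,.053)]
print(np.mean(C,0)); e=C[0]+C[1]-C[2]-C[3]; print(np.degrees(np.arctan2(e[1],e[0])))
```

```text
[ 0.49896886 -0.12857306  0.03      ]
[ 0.63562659 -0.09274793  0.079     ]
[ 0.56581924 -0.11182261  0.055     ]
14.191410770001003
```

```bash
python3 -m jog '[-0.6,-2,-2,0,0,0,-0.26,-1.1,-4,-6,0,0,0,-0.26,-1.1,-4,-10,0,0,0,-0.26,-1.1,-4,-13.4,0,0,0,-0.26,-1.1,-4,-13.4,0,0,0,-0.26,-1.1,-4,-13.4,0,0,0,-0.26]'
```

```text
clock: 24.05
ee_pos: [0.4991, -0.1296, 0.1008]
ee_rot: [0.0, 0.993, 0.122, 0.001]
wrist_force: [-0.6, -0.1, 0.2]
grip_width: 0.0546
```

```bash
python3 -m jog '[-0.1,0.1,-3,0,0,0,-0.26,-0.1,0.1,-6,0,0,0,-0.26,-0.1,0.1,-7.8,0,0,0,-0.26,-0.1,0.1,-8.5,0,0,0,-0.26,-0.1,0.1,-8.5,0,0,0,-0.26]'
python3 -m jog '[0,0,0,0,0,0,0.1,0,0,0,0,0,0,0.2,0,0,0,0,0,0,0.3,0,0,0,0,0,0,0.3,0,0,0,0,0,0,0.3,0,0,0,0,0,0,0.3]' 8
python3 -m jog '[0,0,1,0,0,0,0.3,0,0,3,0,0,0,0.3,0,0,6,0,0,0,0.3,0,0,11,0,0,0,0.3,0,0,15,0,0,0,0.3,0,0,15,0,0,0,0.3,0,0,15,0,0,0,0.3]'
python3 - <<'E'
from h import *
snap('wrist','w12')
E
```

```text
clock: 24.68
ee_pos: [0.4975, -0.129, 0.0154]
ee_rot: [0.0, 0.993, 0.121, 0.0]
wrist_force: [0.3, 0.3, -0.7]
grip_width: 0.0547
clock: 25.42
ee_pos: [0.4972, -0.1288, 0.0151]
ee_rot: [-0.0, 0.993, 0.121, 0.0]
wrist_force: [-0.5, 1.0, 4.6]
grip_width: 0.0397
clock: 26.3
ee_pos: [0.4961, -0.1284, 0.1643]
ee_rot: [-0.0, 0.993, 0.121, -0.001]
wrist_force: [-0.6, -0.4, -1.4]
grip_width: 0.0393
```

View pics/w12.png

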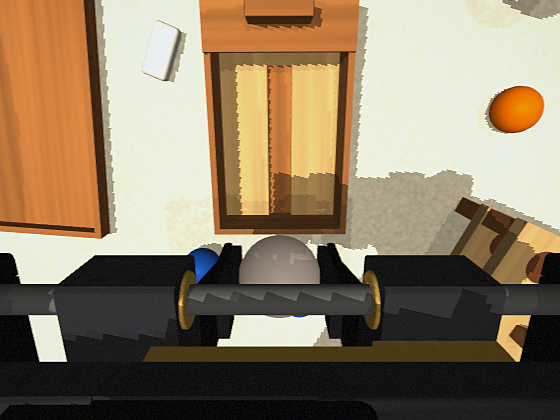

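```bash
python3 -m jog '[2,3,2,0,0,0.1,0.3, 4,8,5,0,0,0.25,0.3, 6,13,5,0,0,0.4,0.3, 7,18,5,0,0,0.55,0.3, 7,23,5,0,0,0.7,0.3, 6,28,5,0,0,0.85,0.3, 4,33,5,0,0,1,0.3, 2,38,5,0,0,1.15,0.3]'
python3 -m jog '[-2,4,0,0,0,0.07,0.3, -4.5,8,0,0,0,0.073,0.3,-6.5,11,0,0,0,0.073,0.3,-7.5,13,0,0,0,0.073,0.3,-7.5,13,0,0,0,0.073,0.3,-7.5,13,0,0,0,0.073,0.3]'
```

```text
clock: 27.35
ee_pos: [0.5154, 0.2522, 0.2129]
ee_rot: [-0.0, 0.766, 0.643, -0.002]
wrist_force: [1.0, -0.4, -0.8]
grip_width: 0.0394
clock: 28.1
ee_pos: [0.4432, 0.3792, 0.2145]
ee_rot: [0.001, 0.744, 0.668, -0.0]
wrist_force: [0.5, 0.1, -0.1]
grip_width: 0.0391
```

```bash
python3 -m jog '[-0.4,0.2,-4,0,0,0,0.3,-0.4,0.2,-8,0,0,0,0.3,-0.4,0.2,-12,0,0,0,0.3,-0.4,0.2,-13.8,0,0,0,0.3,-0.4,0.2,-13.8,0,0,0,0.3,-0.4,0.2,-13.8,0,0,0,0.3]'
python3 - <<'E'
from h import *
snap('wrist','w13')
E
```

```text
clock: 28.85
ee_pos: [0.4393, 0.3835, 0.0784]
ee_rot: [0.0, 0.744, 0.669, 0.001]
wrist_force: [-0.4, 0.2, 0.4]
grip_width: 0.0393
```

View pics/w13.png

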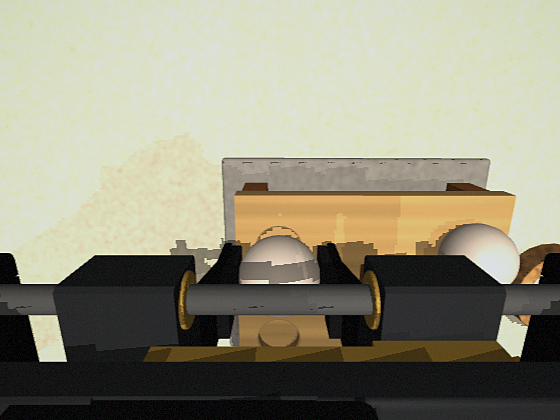

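```bash
python3 -m jog '[0,-0.1,-0.8,0,0,0,0.3,0,-0.1,-1.4,0,0,0,0.3,0,-0.1,-1.9,0,0,0,0.3,0,-0.1,-2.3,0,0,0,0.3,0,-0.1,-2.3,0,0,0,0.3]'
python3 -m jog '[0,0,0,0,0,0,0.08,0,0,0,0,0,0,0.04,0,0,0,0,0,0,0,0,0,0,0,0,0,-0.15,0,0,0,0,0,0,-0.26,0,0,0,0,0,0,-0.26]'; python3 -m jog '[0,0,1,0,0,0,-0.26,0,0,3,0,0,0,-0.26,0,0,7,0,0,0,-0.26,0,0,12,0,0,0,-0.26,0,0,18,0,0,0,-0.26,0,0,18,0,0,0,-0.26]'
python3 - <<'E'
from h import *
snap('wrist','w14')
E
```

```text
clock: 29.52
ee_pos: [0.4383, 0.3821, 0.0539]
ee_rot: [0.0, 0.743, 0.669, 0.0]
wrist_force: [1.5, -0.1, -0.1]
grip_width: 0.0388
clock: 30.28
ee_pos: [0.4379, 0.3822, 0.0539]
ee_rot: [-0.0, 0.743, 0.669, 0.0]
wrist_force: [0.0, -0.6, 0.5]
grip_width: 0.054
clock: 31.02
ee_pos: [0.4407, 0.3839, 0.24]
ee_rot: [-0.001, 0.743, 0.669, 0.006]
wrist_force: [-0.4, -0.0, -0.3]
grip_width: 0.0545
```

View pics/w14.png

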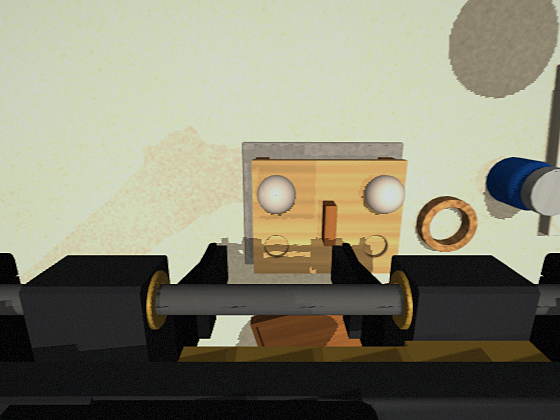

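```bash
python3 -m jog '[3,-5,0,0,0,0.05,-1, 6,-10,0,0,0,0.1,-1, 9,-15,0,0,0,0.15,-1, 12,-20,0,0,0,0.2,-1, 15,-25,0,0,0,0.25,-1, 17,-30,0,0,0,0.3,-1, 18,-35,0,0,0,0.35,-1, 19,-40,0,0,0,0.35,-1]' 8
python3 -m jog '[0.3,-4,0,0,0,0,-1,0.6,-6,0,0,0,0,-1,0.6,-7.5,0,0,0,0,-1,0.6,-7.5,0,0,0,0,-1,0.6,-7.5,0,0,0,0,-1]' 8
python3 - <<'E'
from h import *
snap('wrist','w15');snap('scene','s15')
crop('s15',180,100,330,270,3.5,'s15c')
o=manip.get_obs()['ee_rot'];print(np.degrees(2*np.arctan2(o[2],o[1])-np.pi/2))
E
```

```text
clock: 32.08
ee_pos: [0.6272, -0.0194, 0.2324]
ee_rot: [-0.001, 0.615, 0.788, -0.001]
wrist_force: [1.3, -0.0, 0.5]
grip_width: 0.087
clock: 32.7
ee_pos: [0.6341, -0.0907, 0.2337]
ee_rot: [-0.001, 0.614, 0.789, 0.0]
wrist_force: [0.2, 0.2, -0.5]
grip_width: 0.0869
14.18757114056531
```

View pics/w15.png

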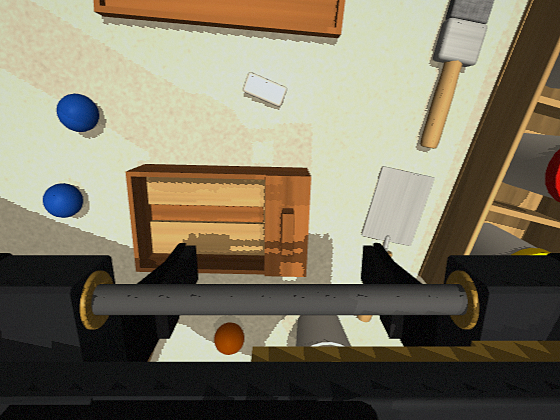

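View pics/s15c.png

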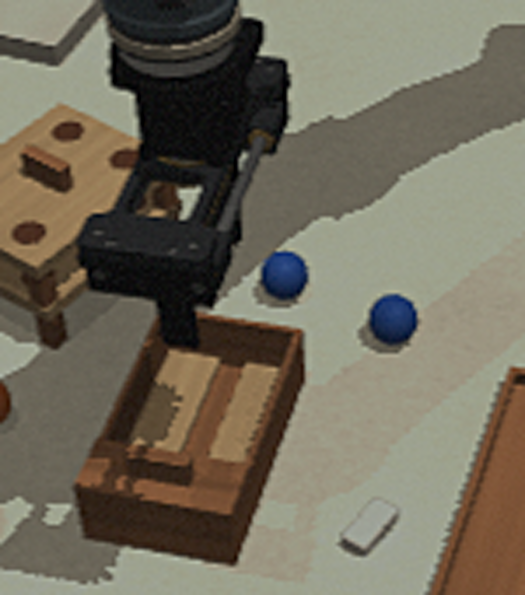

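Run:
```python
from h import *
crop('w15',110,150,330,290,3.5,'w15c')
C=[w('w15',310,171,.057),w('w15',306,276,.057),w('w15',137,272,.053),w('w15',126,171,.053)]
print(np.round(C,4),np.mean(C,0)); e=C[0]+C[1]-C[2]-C[3]; print(np.degrees(np.arctan2(e[1],e[0])),np.linalg.norm(e)/2)
print(p('w15',(.637,-.0925,.079)),p('w11',(.637,-.0925,.079)))
```

```text
[[ 0.662  -0.0649  0.057 ]
 [ 0.6895 -0.1799  0.057 ]
 [ 0.5046 -0.2235  0.053 ]
 [ 0.4787 -0.1118  0.053 ]] [ 0.58369063 -0.14501795  0.055     ]
13.813654491385172 0.18963522547245518
[279.59283151 195.94572768] [320.16250472  58.2625576 ]
```

View pics/w15c.png

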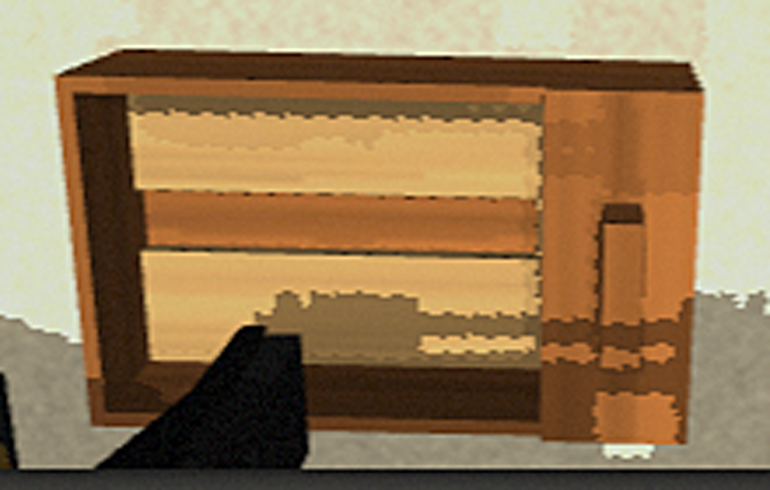

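Run:
```python
from h import *
f=lambda x,y:((x+.5)/3.5-.5+110,(y+.5)/3.5-.5+150)
C=[w('w15',*f(703,92),.057),w('w15',*f(687,442),.057),w('w15',*f(92,425),.053),w('w15',*f(62,84),.053)]
print(np.round(C,4),np.mean(C,0)); e=C[0]+C[1]-C[2]-C[3]; a=np.arctan2(e[1],e[0]); print(np.degrees(a),np.linalg.norm(e)/2,np.linalg.norm(C[0]-C[1]))
m=np.mean(C,0)[:2]; print('rib pred',m+.073*np.array([np.cos(a),np.sin(a)]))
print('rib +y end',w('w15',*f(622,222),.079), 'low end',w('w15',*f(622,368),.079))
```

```text
[[ 0.6639 -0.0697  0.057 ]
 [ 0.6894 -0.1798  0.057 ]
 [ 0.5033 -0.2227  0.053 ]
 [ 0.4804 -0.1142  0.053 ]] [ 0.58422492 -0.14658353  0.055     ]
13.302455267595446 0.18994161670476112 0.11307353415186985
rib pred [ 0.65526625 -0.12978686]
rib +y end [ 0.64868972 -0.10750402  0.079     ] low end [ 0.65989804 -0.15072257  0.079     ]
```

```bash
python3 -m jog '[1,-2,-1,0,0,0,-1,2,-3.9,-4,0,0,-0.01,-1,2,-3.9,-8,0,0,-0.01,-1,2,-3.9,-12,0,0,-0.01,-1,2,-3.9,-12,0,0,-0.01,-1,2,-3.9,-12,0,0,-0.01,-1]'
python3 - <<'E'
from h import *
snap('wrist','w16');snap('scene','s16')
crop('s16',180,100,330,270,3.5,'s16c')
E
```

```text
clock: 33.55
ee_pos: [0.6551, -0.1316, 0.1154]
ee_rot: [0.001, 0.619, 0.785, 0.001]
wrist_force: [-0.5, -0.6, 0.4]
grip_width: 0.0869
```

View pics/w16.png

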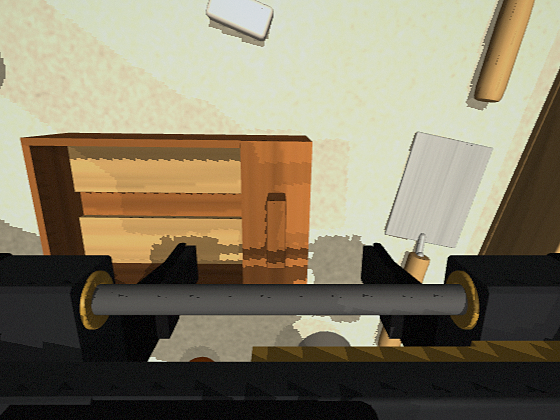

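View pics/s16c.png

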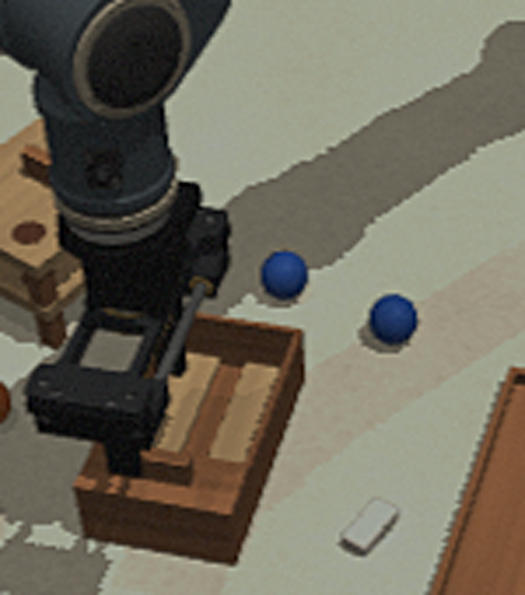

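```bash
python3 - <<'E'
from h import *
print(w('w16',276,201,.079))
E
python3 -m jog '[0,0.2,-2,0,0,0,-1,0,0.2,-4,0,0,0,-1,0,0.2,-5.2,0,0,0,-1,0,0.2,-5.5,0,0,0,-1,0,0.2,-5.5,0,0,0,-1]'
python3 -m jog '[0,0,0,0,0,0,1,0,0,0,0,0,0,1,0,0,0,0,0,0,1,0,0,0,0,0,0,1,0,0,0,0,0,0,1,0,0,0,0,0,0,1,0,0,0,0,0,0,1,0,0,0,0,0,0,1]' 15
```

```text
[ 0.64963126 -0.10835762  0.079     ]
clock: 34.28
ee_pos: [0.654, -0.1301, 0.0587]
ee_rot: [-0.0, 0.619, 0.785, -0.0]
wrist_force: [-0.6, 0.1, 0.4]
grip_width: 0.0872
clock: 35.28
ee_pos: [0.6539, -0.1298, 0.0589]
ee_rot: [0.0, 0.619, 0.785, 0.0]
wrist_force: [-0.7, -1.0, -0.2]
grip_width: 0.0149
```

Tighten, lift, and look.

```bash
python3 -m jog '[0,0,0,0,0,0,1,0,0,0,0,0,0,1,0,0,0,0,0,0,1,0,0,0,0,0,0,1]' 55;python3 -m jog '[0,0,1,0,0,0,1,0,0,2,0,0,0,1,0,0,5,0,0,0,1,0,0,9,0,0,0,1,0,0,13,0,0,0,1,0,0,17,0,0,0,1,0,0,21,0,0,0,1,0,0,22,0,0,0,1]'
python3 -m jog '[0,0,0,0,0,0,1,0,0,0,0,0,0,1,0,0,0,0,0,0,1]'
python3 - <<'E'
from h import *
st()
snap('scene','s17')
crop('s17',150,50,350,200,4,'s17c')
E
```

```text
clock: 35.78
ee_pos: [0.6536, -0.1298, 0.0589]
ee_rot: [-0.0, 0.619, 0.785, -0.0]
wrist_force: [-2.4, -0.2, 1.4]
grip_width: 0.0113
clock: 36.78
ee_pos: [0.6553, -0.1306, 0.2825]
ee_rot: [0.003, 0.619, 0.785, 0.002]
wrist_force: [0.3, -0.2, -2.7]
grip_width: 0.0116
clock: 37.15
ee_pos: [0.6532, -0.1295, 0.277]
ee_rot: [-0.001, 0.619, 0.785, -0.001]
wrist_force: [-0.3, 1.2, -2.8]
grip_width: 0.0116
clock 37.15
joint_pos [-0.2564, 0.4543, 0.5704, 1.5122, -0.2517, 1.2521, 0.5827]
joint_velocities [0.0012, -0.0047, 0.0013, -0.0107, -0.0007, 0.002, 0.0009]
joint_torque [0.0096, -47.7667, 6.9079, -24.9265, 0.0743, 0.2449, -0.0002]
ee_pos [0.6532, -0.1295, 0.277]
ee_rot [-0.0013, 0.6193, 0.7851, -0.0008]
wrist_force [-0.2883, 1.1624, -2.7674]
moment [-0.0506, -0.2197, 0.052]
grip_width 0.0116
```

View pics/s17c.png

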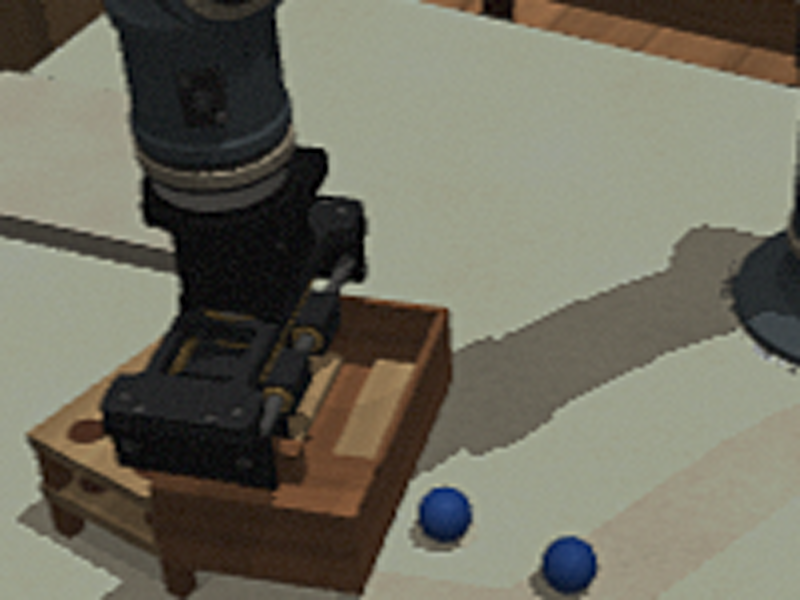

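```bash
python3 -m jog '[0,0,0,-0.02,0.1,0,1,0,0,0,-0.05,0.2,0,1,0,0,0,-0.07,0.3,0,1,0,0,0,-0.1,0.4,0,1,0,0,0,-0.12,0.5,0,1,0,0,0,-0.145,0.6,0,1,0,0,0,-0.145,0.6,0,1,0,0,0,-0.145,0.6,0,1]'
python3 -m jog '[0,0,0,0,0,0,1,0,0,0,0,0,0,1,0,0,0,0,0,0,1]'
python3 - <<'E'
from h import *
st()
snap('scene','s18')
crop('s18',150,50,350,200,4,'s18c')
E
```

```text
clock: 38.2
ee_pos: [0.6539, -0.1302, 0.2788]
ee_rot: [-0.187, 0.59, 0.748, -0.238]
wrist_force: [-0.5, 0.1, -2.1]
grip_width: 0.0114
clock: 38.58
ee_pos: [0.6538, -0.1299, 0.2795]
ee_rot: [-0.187, 0.59, 0.748, -0.238]
wrist_force: [-0.2, 0.9, -2.5]
grip_width: 0.0119
clock 38.575
joint_pos [-0.221, 0.8067, 0.5893, 1.0707, -0.1037, 1.905, 0.5572]
joint_velocities [-0.0012, 0.0067, -0.0023, -0.0026, 0.0008, 0.0013, -0.0004]
joint_torque [0.0565, -64.7181, 10.3813, -22.248, 1.2964, 2.3046, 0.0427]
ee_pos [0.6538, -0.1299, 0.2795]
ee_rot [-0.1873, 0.5903, 0.7481, -0.2384]
wrist_force [-0.2194, 0.8869, -2.4678]
moment [0.2735, -1.2281, -0.0061]
grip_width 0.0119
```

View pics/s18c.png

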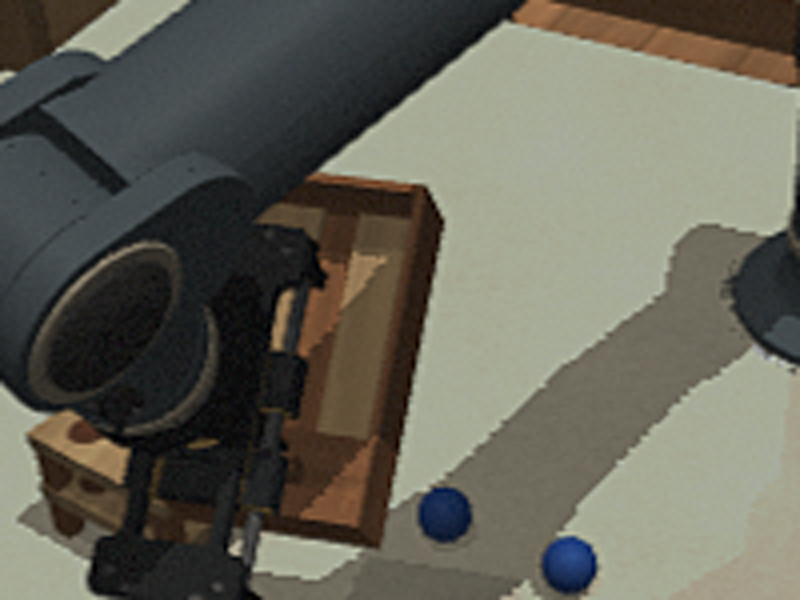

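```bash
python3 -m jog '[0,0,0,0.02,-0.1,0,1,0,0,0,0.05,-0.22,0,1,0,0,0,0.08,-0.34,0,1,0,0,0,0.11,-0.46,0,1,0,0,0,0.13,-0.56,0,1,0,0,0,0.145,-0.6,0,1,0,0,0,0.145,-0.6,0,1,0,0,0,0.145,-0.6,0,1]'
python3 -c "
from h import *
o=manip.get_obs();print(o['wrist_force'],o['moment'])"
python3 -m jog '[0,0,0,0.02,-0.1,0,1,0,0,0,0.05,-0.22,0,1,0,0,0,0.08,-0.34,0,1,0,0,0,0.11,-0.46,0,1,0,0,0,0.13,-0.56,0,1,0,0,0,0.145,-0.6,0,1,0,0,0,0.145,-0.6,0,1,0,0,0,0.145,-0.6,0,1]'
python3 -m jog '[0,0,0,0,0,0,1,0,0,0,0,0,0,1,0,0,0,0,0,0,1]'
python3 - <<'E'
from h import *
st()
snap('scene','s19');snap('wrist','w19');snap('top','t19')
crop('s19',150,50,350,200,4,'s19c')
E
```

```text
clock: 39.62
ee_pos: [0.654, -0.1295, 0.2788]
ee_rot: [-0.0, 0.619, 0.785, -0.0]
wrist_force: [-0.0, -0.5, -2.2]
grip_width: 0.0114
[-0.0134874  -0.52983465 -2.19047173] [-0.01489848 -0.13757697  0.04431702]
clock: 40.62
ee_pos: [0.6545, -0.1296, 0.2788]
ee_rot: [0.187, 0.59, 0.748, 0.239]
wrist_force: [-0.4, 0.2, -2.9]
grip_width: 0.0116
clock: 41.0
ee_pos: [0.6541, -0.1296, 0.2789]
ee_rot: [0.188, 0.59, 0.748, 0.239]
wrist_force: [0.2, 0.1, -3.1]
grip_width: 0.0116
clock 41.0
joint_pos [-0.0825, 0.1987, 0.4032, 1.9456, -0.7292, 0.5802, 1.0613]
joint_velocities [0.0027, -0.0036, 0.0003, 0.0025, 0.0001, -0.0003, 0.0018]
joint_torque [-0.0365, -34.9076, 2.0963, -25.0972, -1.1512, -1.0696, -0.0455]
ee_pos [0.6541, -0.1296, 0.2789]
ee_rot [0.1876, 0.5899, 0.7482, 0.2389]
wrist_force [0.2299, 0.0582, -3.1447]
moment [-0.2907, 1.0402, 0.0182]
grip_width 0.0116
```

View pics/s19c.png

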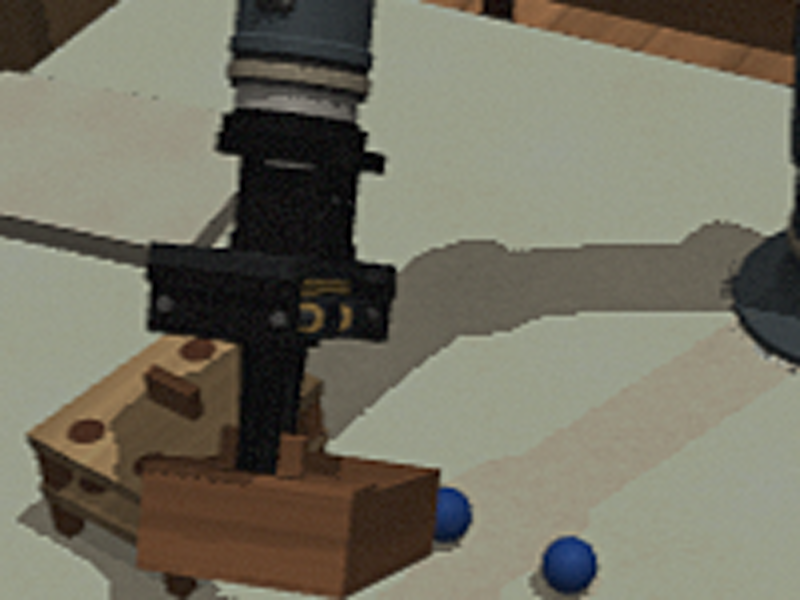

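View pics/w19.png

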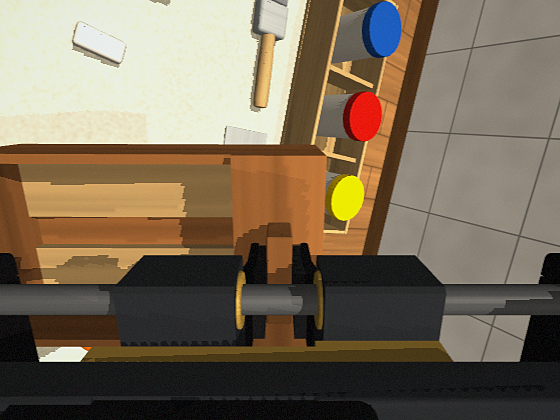

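View pics/t19.png

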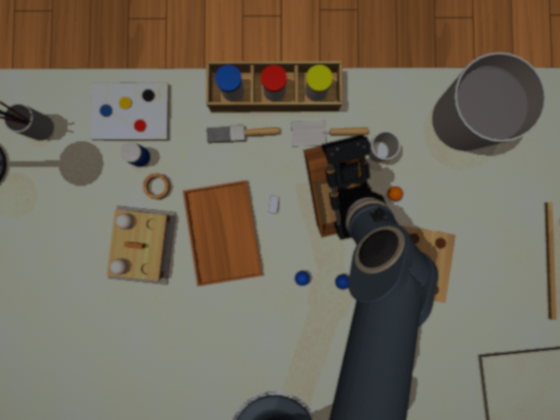

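```bash
python3 -m jog '[0,0,0,0.01,-0.05,0,1,0,0,0,0.01,-0.05,0,1,0,0,0,0,0,0,1,0,0,0,0,0,0,1,0,0,0,0,0,0,1,0,0,0,0,0,0,1,0,0,0,0,0,0,1]'
python3 - <<'E'
from h import *
o=manip.get_obs();print(o['wrist_force'],o['moment'])
snap('wrist','w20');crop('w20',0,130,340,300,2.3,'w20c')
E
```

```text
clock: 42.02
ee_pos: [0.6537, -0.1299, 0.2787]
ee_rot: [0.188, 0.59, 0.748, 0.239]
wrist_force: [0.3, 0.0, -3.1]
grip_width: 0.0114
[ 0.32351776  0.00694616 -3.06407868] [-0.35295307  0.93896357 -0.03065593]
```

View pics/w20c.png

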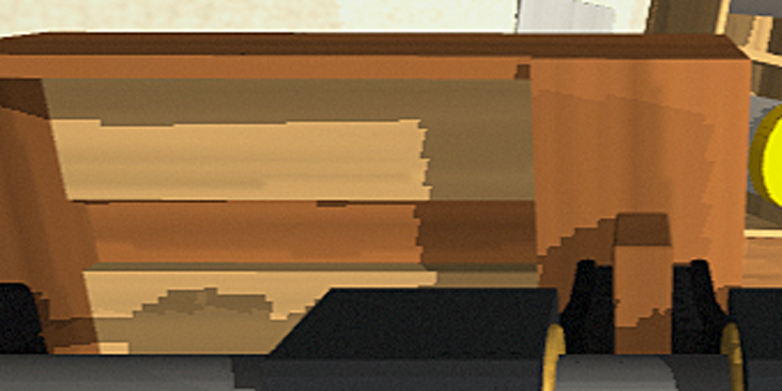

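```bash
python3 -m jog '[0,0,0,-0.02,0.1,0,1,0,0,0,-0.05,0.22,0,1,0,0,0,-0.08,0.34,0,1,0,0,0,-0.11,0.46,0,1,0,0,0,-0.13,0.56,0,1,0,0,0,-0.145,0.6,0,1,0,0,0,-0.145,0.6,0,1,0,0,0,-0.145,0.6,0,1]'
for i in 1 2 3 4 5; do python3 -m jog '[0,0,0,0,0,0,1]' | grep -E 'rot|force'; done
```

```text
clock: 43.08
ee_pos: [0.6537, -0.1301, 0.2789]
ee_rot: [0.0, 0.62, 0.785, 0.0]
wrist_force: [0.6, -0.6, -3.1]
grip_width: 0.0116
ee_rot: [0.0, 0.62, 0.785, 0.001]
wrist_force: [0.3, 0.1, -2.0]
ee_rot: [0.0, 0.62, 0.785, 0.0]
wrist_force: [0.1, 0.1, -2.6]
ee_rot: [0.0, 0.619, 0.785, 0.0]
wrist_force: [-0.2, 0.0, -2.5]
ee_rot: [0.0, 0.619, 0.785, 0.0]
wrist_force: [0.4, 0.4, -2.5]
ee_rot: [0.0, 0.619, 0.785, 0.0]
wrist_force: [-0.8, -0.6, -2.9]
```

```bash
python3 -m jog '[-1,3,0,0,0,0,1,-2,7,0,0,0,-0.02,1,-3,12,0,0,0,-0.04,1,-4,17,0,0,0,-0.06,1,-5,21,0,0,0,-0.07,1,-5.6,25,0,0,0,-0.07,1,-5.9,27.6,0,0,0,-0.07,1,-5.9,27.6,0,0,0,-0.07,1]'
python3 -m jog '[0,0,-4,0,0,0,1,0,0,-8,0,0,0,1,0,0,-12,0,0,0,1,0,0,-14,0,0,0,1,0,0,-14,0,0,0,1,0,0,-14,0,0,0,1]'
python3 - <<'E'
from h import *
snap('scene','s21');snap('wrist','w21');crop('s21',230,130,430,300,4,'s21c')
E
```

```text
clock: 44.7
ee_pos: [0.5944, 0.1495, 0.2787]
ee_rot: [-0.0, 0.644, 0.765, 0.0]
wrist_force: [0.4, 0.0, -3.8]
grip_width: 0.0118
clock: 45.45
ee_pos: [0.5961, 0.1453, 0.1401]
ee_rot: [0.001, 0.647, 0.763, 0.001]
wrist_force: [-0.1, -0.6, -1.3]
grip_width: 0.0116
```

View pics/s21c.png

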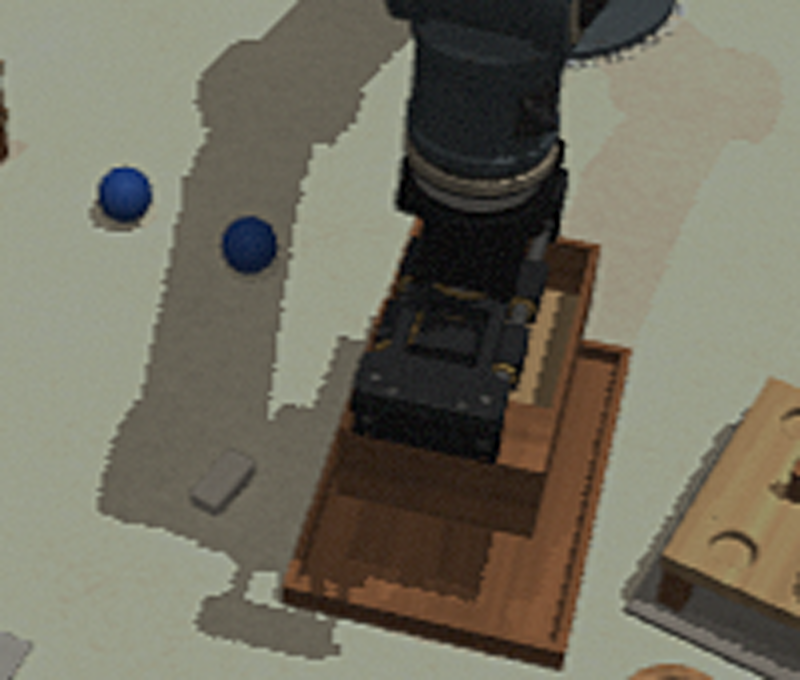

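View pics/w21.png

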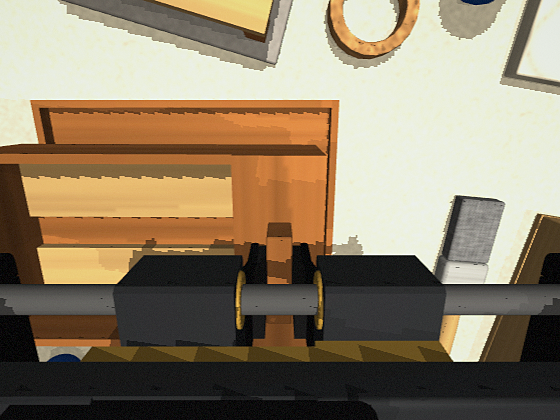

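```bash
python3 -m jog '[-0.1,0,-2,0,0,0,1,-0.1,0,-4,0,0,0,1,-0.1,0,-5,0,0,0,1,-0.1,0,-5.2,0,0,0,1,-0.1,0,-5.2,0,0,0,1]'
python3 - <<'E'
from h import *
snap('scene','s22');snap('wrist','w22');crop('s22',280,180,430,300,5,'s22c')
snap('top','t22');crop('t22',150,150,300,300,4,'t22c')
E
```

```text
clock: 46.18
ee_pos: [0.5943, 0.1462, 0.0872]
ee_rot: [0.0, 0.646, 0.763, 0.0]
wrist_force: [-0.3, 0.3, -2.7]
grip_width: 0.0115
```

View pics/s22c.png

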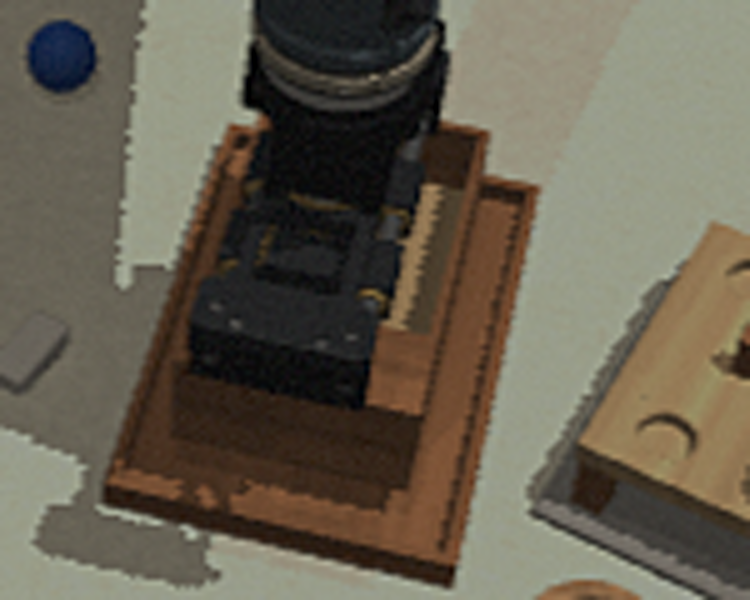

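View pics/t22c.png

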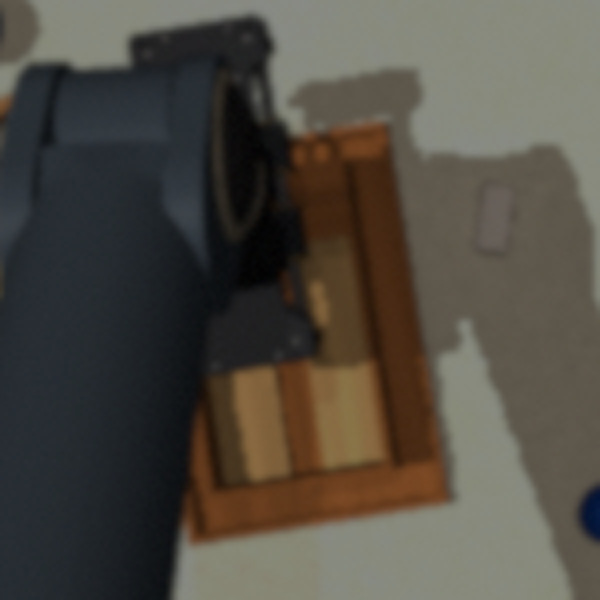

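View pics/w22.png

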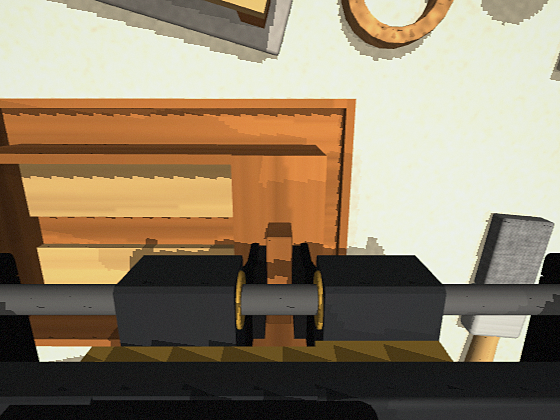

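```bash
python3 - <<'E'
from h import *
a=np.radians(9.4);c=np.array([.5223,.1343])
for x,y in((-96,-57),(-96,57)):
    q=c+np.array([x*np.cos(a)-y*np.sin(a),x*np.sin(a)+y*np.cos(a)])/1e3
    u=p('t22',(*q,.081)); print((u-150+.5)*4-.5)
E
python3 -m jog '[0,0,-0.8,0,0,0,1,0,0,-1.4,0,0,0,1,0,0,-1.9,0,0,0,1,0,0,-2.1,0,0,0,1,0,0,-2.2,0,0,0,1,0,0,-2.2,0,0,0,1]'
```

```text
[393.72176003 474.14498136]
[206.84420679 505.35966312]
clock: 47.08
ee_pos: [0.5938, 0.1461, 0.065]
ee_rot: [-0.0, 0.646, 0.763, -0.0]
wrist_force: [-0.5, -0.2, -1.6]
grip_width: 0.0115
```

```bash
python3 -m jog '[0,0,-0.1,0,0,0,1,0,0,-0.1,0,0,0,1]';python3 -m jog '[0,0,-0.1,0,0,0,1,0,0,-0.1,0,0,0,1]'
```

```text
clock: 47.32
ee_pos: [0.5939, 0.1462, 0.0648]
ee_rot: [-0.0, 0.646, 0.763, 0.0]
wrist_force: [-2.8, -0.4, 6.4]
grip_width: 0.0117
clock: 47.58
ee_pos: [0.5939, 0.1462, 0.0648]
ee_rot: [-0.0, 0.646, 0.763, 0.0]
wrist_force: [-5.0, -0.2, 11.3]
grip_width: 0.0116
```

```bash
python3 -m jog '[0,0,0.2,0,0,0,1,0,0,0.2,0,0,0,0.6,0,0,0.2,0,0,0,0.2,0,0,0.2,0,0,0,0,0,0,0.2,0,0,0,-0.2,0,0,0.2,0,0,0,-0.2,0,0,0.2,0,0,0,-0.2]' 20; python3 -m jog '[0,0,2,0,0,0,-0.2,0,0,5,0,0,0,-0.2,0,0,10,0,0,0,-0.2,0,0,15,0,0,0,-0.2,0,0,20,0,0,0,-0.2,-3,-6,22,0,0,0,-0.2,-6,-12,22,0,0,0,-0.2,-9,-18,22,0,0,0,-0.2]'; python3 -m jog '[-3,-6,0,0,0,0,-0.2,-6,-12,0,0,0,0,-0.2,-6,-18,0,0,0,0,-0.2,-6,-18,0,0,0,0,-0.2,-6,-18,0,0,0,0,-0.2]'
python3 - <<'E'
from h import *
snap('scene','s23');snap('top','t23');crop('t23',90,160,290,300,4,'t23c');crop('s23',280,170,500,330,3.5,'s23c')
E
```

```text
clock: 48.45
ee_pos: [0.5939, 0.1462, 0.0649]
ee_rot: [0.0, 0.646, 0.763, 0.0]
wrist_force: [-0.4, 0.4, -0.0]
grip_width: 0.0511
clock: 49.45
ee_pos: [0.5106, -0.0213, 0.2867]
ee_rot: [0.001, 0.647, 0.763, 0.001]
wrist_force: [1.5, -0.5, -0.5]
grip_width: 0.0521
clock: 50.08
ee_pos: [0.4513, -0.1992, 0.2856]
ee_rot: [0.0, 0.647, 0.763, 0.001]
wrist_force: [-0.7, 0.5, 0.7]
grip_width: 0.0523
```

View pics/t23c.png

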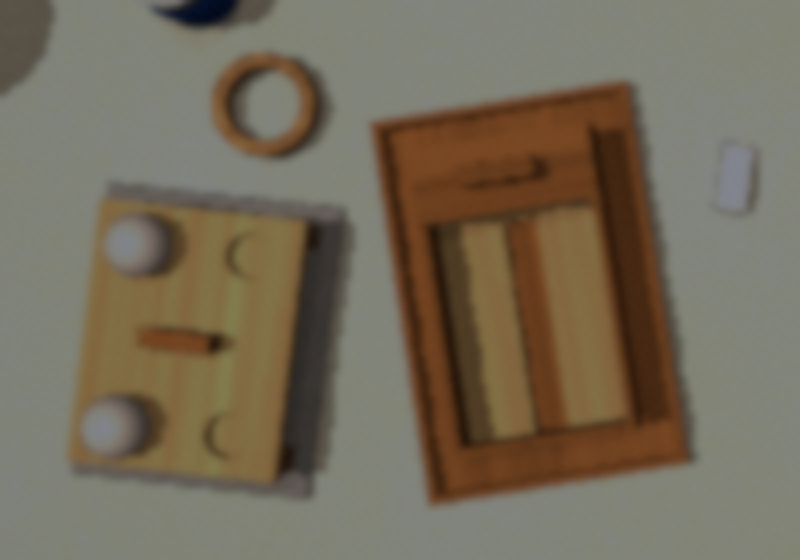

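View pics/s23c.png

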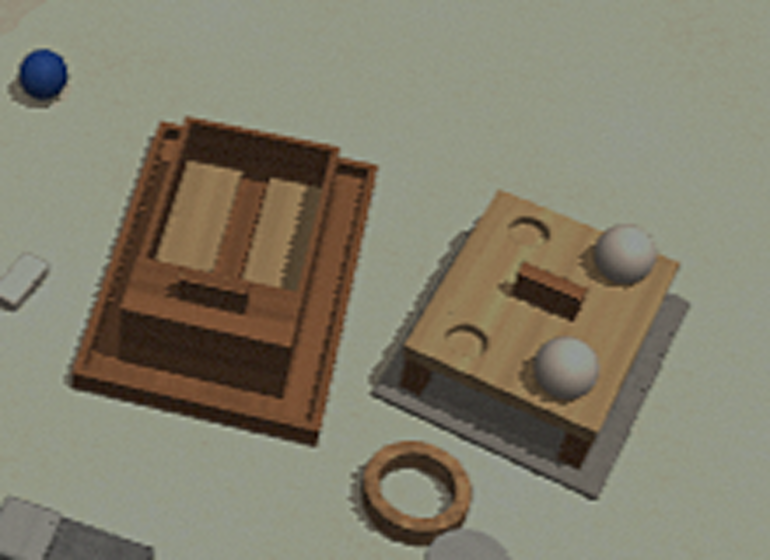

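View pics/t23.png

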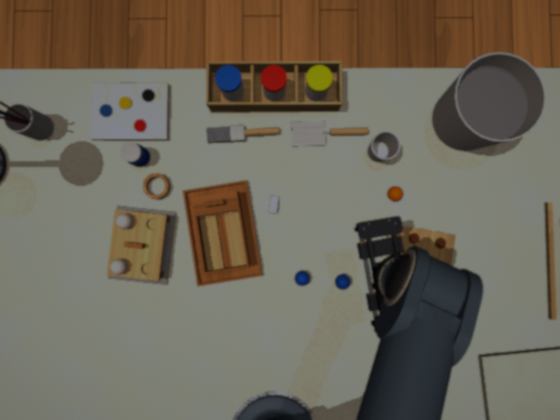

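Run:
```python
from h import *
f=lambda x,y:((x+.5)/4-.5+90,(y+.5)/4-.5+160)
print(np.mean([w('t23',*f(*q),.052) for q in[(105,198),(308,222),(280,483),(70,460)]],0))
for q in[(138,245),(115,427)]: print(w('t23',*f(*q),.067))
C=[w('t23',*f(*q),.065) for q in [(628,418),(463,445)]];print(C)  # inner open-end corners at rim
print(manip.close_job())
```

```text
[0.49264079 0.3403386  0.052     ]
[0.55147251 0.36877077 0.067     ]
[0.44021844 0.38078395 0.067     ]
[array([0.44537141, 0.06716915, 0.065     ]), array([0.42900635, 0.16806248, 0.065     ])]
the job is handed in; nothing more can be done
None
```

I moved the top tray onto the painting board, put both baubles I found into its dimples, tipped the box both ways and set it flat in the return tray. I handed the job in at about 50 s; it reports no verdict.

- **Tray:** it stands about 3–4 mm from the board's middle, measured from above.
- **Baubles:** two white baubles sit in separate dimples, within 2–3 mm of the seated places. The other two dimples are empty.
- **Box check:** I lifted the box by its rib and tipped it about 35° roofed end down, then open end down. No bauble rolled out, the groove looked bare up to the roof's edge, and the lifted weight of about 2.5 N matches an empty box. Single force readings scattered between 1.3 and 3.8 N, so the average is what counts.
- **Box placing:** its middle is about 1 mm from the middle of the return tray, judged from the gripper position at release. It looks level in the pictures.
- **Box knocked:** it was pushed about 4 cm aside partway through; I measured it again before gripping its rib.
- **Everything else:** the two lower trays and the bystanders look undisturbed in the last pictures. The arm finished clear of everything. I did not measure their positions again.

No check failed. One small disagreement: the wrist camera read about 2 mm off the gripper position in x, within the stated calibration error.

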